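# Fit out the hall's parcel-twine rail

## Task

Lift the red keeper bar off the wooden rail's two brass pins and lay it flat on the bare shelf, then hang the blue reel holder on the rail by its two holes, fully down over both pins, with its tray on the robot's side. Then slide every twine reel up off the spindle stand and set it fully down over a post of the hung holder, one reel to a post, and when all are on, drop the keeper bar back flat over the same two pins, on top of the holder's flange, to lock it. Leave the other things on the shelf where they lie.

Things in the scene. Friction and masses are not known exactly. Their poses are not given: they have to be found in the camera images.
- rail: Fixed wooden rail, 230 mm wide, top face 115 mm above the shelf, two brass pins upright on it. Origin on the shelf under the middle of the pin line; x away from the robot (front face x -22, with a black bumper strip to x -26.5 at z 40 to 66, top edge sloped), y along the pin line, z up. Pins at y +68 and -68: 10 mm diameter, 40 mm high, top 9 mm tapered to 4 mm.
- rail_pin0 (a point): Foot of the rail's pin at +y, on the rail's top face.
- rail_pin1 (a point): Foot of the rail's pin at -y, on the rail's top face.
- holder: Loose blue reel holder, 0.3-0.5 kg, 204 mm wide (y), upright. Origin: underside, rear face of back plate, mid-width; x rearward. Tray x -112 to 0, 5 thick; back plate x -6 to 0, to z 76; flange x 0 to 45, z 70 to 76. Yellow grip fin on the back plate: x -9 to 1, y -30 to 30, z 76 to 112. Centre of mass near x -20. Hung, its underside is 45 mm above the shelf.
- holder_hole0 (a point): Underside centre of the holder flange's square 14 mm through hole at x 28, y +68, z 70 in the holder's frame; it comes to rail_pin0 when hung.
- holder_hole1 (a point): The same for the hole at x 28, y -68, z 70; it comes to rail_pin1 when hung.
- holder_post0 (a point): Foot, on the tray's upper face, of the holder's steel post at x -75, y +70, z 5 in the holder's frame. Each post is 16 mm in diameter and 35 mm high, its top 8 mm tapered.
- holder_post1 (a point): Foot of the holder's middle post, x -75, y 0, z 5. Hung, the holder leans forward about 0.05 rad on the bumper.
- holder_post2 (a point): Foot of the holder's post at x -75, y -70, z 5. Hung, the tray reaches 140 mm in front of the pin line, 45 mm above the shelf.
- keeper: Loose red keeper bar, 0.12 kg, 164 mm long (y), 28 wide (x), 10 thick; starts on the rail's pins, underside at z 115. Origin: centre of underside, z up. Square 14 mm through holes at y +68 and -68. Grip block in the middle, 26 in x by 22 in y, z 10 to 46. Fits either way round; on the hung holder's flange its underside is 121 mm above the shelf.
- keeper_hole0 (a point): Underside centre of the keeper's hole at its +y end.
- keeper_hole1 (a point): Underside centre of the keeper's hole at its -y end.
- stand: Fixed spindle stand: a pale wooden base 235 mm (x) by 80 mm (y), 15 mm thick, with three upright steel spindles at x -75, 0 and +75, 16 mm in diameter, their tips at z 73. Origin at the centre of its underside. At the start each reel present sits on its own spindle.
- reel0: Rigid brown twine reel, an upright ring 60 mm in outer diameter and 50 mm high with a 24 mm bore, 0.08 to 0.17 kg. Origin at the centre of its underside, z along the bore. Starts on the stand's spindle at x -75; may be absent (None at the start).
- reel1: Rigid green twine reel, an upright ring 60 mm in outer diameter and 50 mm high with a 24 mm bore, 0.08 to 0.17 kg. Origin at the centre of its underside, z along the bore. Starts on the stand's spindle at x 0; may be absent (None at the start).
- reel2: Rigid cream twine reel, an upright ring 60 mm in outer diameter and 50 mm high with a 24 mm bore, 0.08 to 0.17 kg. Origin at the centre of its underside, z along the bore. Starts on the stand's spindle at x 75; may be absent (None at the start).
- paperweight: Bystander: turquoise glass paperweight, glass dome 72 mm across, 44 mm high; origin under its centre. Not to be moved.
- doorstop: Bystander: black plastic doorstop wedge, wedge 120 mm long (x), 45 mm wide, 37 mm high; origin under its centre. Not to be moved.
- brush: Bystander: wooden coat brush, 240 mm long, 38 mm high, lying across; origin under it. Not to be moved.
- key_bowl: Bystander: stainless steel key bowl, 120 mm across, 45 mm high, empty; origin under its centre. Not to be moved.
Things that resemble listed ones, but are neither listed nor needed, are in the scene too. Leave any purple look-alike of the keeper alone.

How it is judged (in metres and radians):
On the way, in this order (a step that is already met when the one before it is completed fails the run):
1. the keeper bar is off the pins, laid flat on the shelf and released (height (world z) of keeper below 0.008 m and angle between keeper's own z axis and vertical below 0.1 rad and contact force between the fingers and keeper below 0.3 N), for 0.2 s.
2. the holder hangs fully down over both pins, tray to the robot, released (distance between holder_hole0 and rail_pin0 below 0.007 m and distance between holder_hole1 and rail_pin1 below 0.007 m and contact force between the fingers and holder below 0.3 N), for 0.2 s.
3. every reel present is fully down on a post of the hung holder, released (distance between holder_hole0 and rail_pin0 below 0.007 m and distance between holder_hole1 and rail_pin1 below 0.007 m and ((horizontal distance between reel0 and holder_post0 below 0.008 m and distance between reel0 and holder_post0 below 0.01 m) or (horizontal distance between reel0 and holder_post1 below 0.008 m and distance between reel0 and holder_post1 below 0.01 m) or (horizontal distance between reel0 and holder_post2 below 0.008 m and distance between reel0 and holder_post2 below 0.01 m)) and angle between each of reel0, reel1, reel2's own z axis and vertical below 0.12 rad and ((horizontal distance between reel1 and holder_post0 below 0.008 m and distance between reel1 and holder_post0 below 0.01 m) or (horizontal distance between reel1 and holder_post1 below 0.008 m and distance between reel1 and holder_post1 below 0.01 m) or (horizontal distance between reel1 and holder_post2 below 0.008 m and distance between reel1 and holder_post2 below 0.01 m)) and ((horizontal distance between reel2 and holder_post0 below 0.008 m and distance between reel2 and holder_post0 below 0.01 m) or (horizontal distance between reel2 and holder_post1 below 0.008 m and distance between reel2 and holder_post1 below 0.01 m) or (horizontal distance between reel2 and holder_post2 below 0.008 m and distance between reel2 and holder_post2 below 0.01 m)) and contact force between the fingers and reel0 below 0.3 N and contact force between the fingers and reel1 below 0.3 N and contact force between the fingers and reel2 below 0.3 N), for 0.2 s.
4. the keeper bar lies flat over both pins on the holder's flange (((horizontal distance between keeper_hole0 and rail_pin0 below 0.006 m and z of each of keeper_hole0, keeper_hole1 in the frame of rail below 0.127 m and horizontal distance between keeper_hole1 and rail_pin1 below 0.006 m) or (horizontal distance between keeper_hole0 and rail_pin1 below 0.006 m and z of each of keeper_hole0, keeper_hole1 in the frame of rail below 0.127 m and horizontal distance between keeper_hole1 and rail_pin0 below 0.006 m)) and distance between holder_hole0 and rail_pin0 below 0.007 m and distance between holder_hole1 and rail_pin1 below 0.007 m), for 0.2 s.
At the end, for the whole second after the job is handed in: Holder holes within 7 mm of the feet of their pins; each reel within 8 mm of a post's axis, within 10 mm of its foot and upright to 0.12 rad; keeper holes within 6 mm of the pin axes, underside under 127 mm above the shelf; all at rest (all of step 4 and ((horizontal distance between reel0 and holder_post0 below 0.008 m and distance between reel0 and holder_post0 below 0.01 m) or (horizontal distance between reel0 and holder_post1 below 0.008 m and distance between reel0 and holder_post1 below 0.01 m) or (horizontal distance between reel0 and holder_post2 below 0.008 m and distance between reel0 and holder_post2 below 0.01 m)) and angle between each of reel0, reel1, reel2's own z axis and vertical below 0.12 rad and ((horizontal distance between reel1 and holder_post0 below 0.008 m and distance between reel1 and holder_post0 below 0.01 m) or (horizontal distance between reel1 and holder_post1 below 0.008 m and distance between reel1 and holder_post1 below 0.01 m) or (horizontal distance between reel1 and holder_post2 below 0.008 m and distance between reel1 and holder_post2 below 0.01 m)) and ((horizontal distance between reel2 and holder_post0 below 0.008 m and distance between reel2 and holder_post0 below 0.01 m) or (horizontal distance between reel2 and holder_post1 below 0.008 m and distance between reel2 and holder_post1 below 0.01 m) or (horizontal distance between reel2 and holder_post2 below 0.008 m and distance between reel2 and holder_post2 below 0.01 m)) and linear speed of each of holder, keeper, reel0, reel1, reel2 below 0.02 m/s); the robot touches nothing.
It fails at once if the turquoise glass paperweight is moved more than 30 mm (distance of paperweight from where it was at the start of the episode above 0.03 m).
It fails at once if the black plastic doorstop wedge is moved more than 30 mm (distance of doorstop from where it was at the start of the episode above 0.03 m).
It fails at once if the wooden coat brush is moved more than 30 mm (distance of brush from where it was at the start of the episode above 0.03 m).
It fails at once if the stainless steel key bowl is moved more than 30 mm (distance of key_bowl from where it was at the start of the episode above 0.03 m).
Of reel0, reel1, reel2 only 2 to 3 are there at a start; the rules pass over those that are not, and their reading is None.
At some moment in a run one of holder, keeper may be knocked a few centimetres aside while the robot is not near it.
It also fails if it takes over 210 s, if anything falls off the work surface, if the arm or the gripper's body presses on something with over 40 N, if the wrist force passes 120 N, or if a joint passes its speed limit or range.

## Robot

A 7-joint arm with a two-finger parallel gripper is mounted at the origin on the work surface. World frame = base frame: x ahead of the robot, y to its left, z up, the work surface at z = 0. Lengths are in mm, angles in rad, forces in N, time in s.
With the tool pointing down it reaches from about 350 to 900 mm from the base axis. Payload 7.2 kg.
Tool frame: the origin (TCP) lies at the very end of the fingers, on their centre line; the grasp point (between the pads) lies 19 mm behind it (ctrl.tcp_to_grasp is the distance from the TCP to the grasp point, in mm); z points along the fingers, y is the line along which they close (so a half turn about z gives the same grasp; the last joint's range is limited). The gripper opens to 85 mm and grips with 20 to 120 N. Pads are 22 mm wide; open, the fingers measure 114 mm over their backs; the gripper's body (76 mm by 85 mm) begins 54 mm behind the grasp point. The pads swing forward as they close: fully open they stand 13 mm farther back than shut.
Start: joints at [-1.197, 0.411, -0.013, 1.596, 0.006, 1.134, -0.082], TCP at [267.239, 564.99, 193.797] pointing down, gripper open.
Joint ranges: [-2.95, 2.95], [-0.29, 1.99], [-1.47, 1.44], [0.14, 2.54], [-1.03, 4.17], [0.13, 1.85], [-2.86, 2.86]. Speed limits (rad/s): [2.39, 2.39, 3.01, 3.01, 3.14, 3.14, 3.14].

## Interface

Orientations are given as [roll, pitch, yaw] about the fixed x, y, z axes, in that order (R = Rz(yaw) Ry(pitch) Rx(roll)).
In Python, from cell import ctrl, imaging, order gives the robot as it stands.
- The arm moves only by the shell command python3 -m jog 'ROWS' [FORCE]. ROWS is JSON, a list of rows, each an object of numbers: "ax", "ay", "az": the turn, a rotation vector about the tool's x, y, z in degrees; "tx", "ty", "tz": the shift along the tool's x, y, z in mm; "grip": the finger opening in mm, from 0 to 85.4. A call has 1 to 5 rows; each row shifts and turns the commanded pose from where the row before left it, along the tool's axes as they then stand; what a row does not reach is not made up. A row lasts 1/12 s, in which the tool goes at most 41.7 mm and 7.16 degrees, less where a joint would pass 70% of its speed; a pose out of reach is approached as far as the arm can. A call with a gripper value outside its range is refused whole. The fingers move at their own pace and stop on an object; FORCE is the grip in N (left out, the last holds). Time passes only in rows, so rows that do not move let the fingers close. It gives the time, the measured TCP pose, the force, the opening and the grip force at its end, in the units of the state.
- ctrl.get_obs(): the state, without advancing time (a new reading comes with each control period).
- imaging.camera(name): name is "side" or "top"; returns the picture (384x512x3 uint8, red, green, blue); there is no depth.
- imaging.get_calibration(name): a dict with "K" (3x3 intrinsics, pixels), "eye" and "rotation" of the camera in the world. Camera axes: x right, y down, z forward; pixel columns grow to the right and rows downward; lengths in mm; the calibration is good to about 2 mm. A picture is of the moment at which its call begins. get_calibration takes no time and is no camera call.
- order.sign_off(): hands the job in; it is judged then, once.
Trained networks look in the newest picture that a camera, given by its name, has taken for a name from the list of things; names that differ only in an ending like _2 or _b are one class to them, and where a whole thing is asked for, a point or a joint stands for the part that bears it (a point fixed in the world has none). Each returns a list of dicts, best first, with "confidence" (0 to 1); they miss things now and then, are a little off and sometimes report something else, mostly with a low value. They report only what shows in the picture. A call takes as long as a camera call. They do not tell look-alikes from the thing itself.
- imaging.masks_of(camera, name): "region" (384x512 bool, what is visible of it) and "extent" ([left, top, right, bottom] in pixels, round what is visible of it).
- imaging.tip_of(camera, name): "xy" ([column, row] in pixels: a listed point, or the origin of a listed thing).
The state is a dict: "time": time; "qpos": joint angles; "joint_velocities": joint speeds; "tau": joint torques, N m; "position": TCP position; "eef_rot": TCP orientation; "force": force on the tool from outside, world axes, zero at the start; "torque": the same for the moment, N m; "gripper_width": finger opening in mm; "grasp_force": force on a finger pad.
Only numpy, scipy, OpenCV 4.12 (cv2) and the standard library are available. Lean on these libraries where they do the work, as an engineer would, in place of code of your own. Each camera call takes 0.05 s, during which the arm holds its last target. There are 200 camera calls.

## Working session

There is one attempt and no reset: what is moved stays moved. The work goes in short steps, Python scripts to look and compute and a shell command to move; the robot and the scene stay as the last step left them, time stands still between calls to the robot, and variables do not carry over. Pictures are saved under pics/ and viewed, at most 14 in all, crops included, and the job is handed in when it is done.

```bash
ls; mkdir -p pics; cat > h.py <<'E'
import numpy as np, cv2
from cell import ctrl, imaging, order
def cal(c):
    k=imaging.get_calibration(c); return np.array(k["K"]),np.array(k["eye"]),np.array(k["rotation"])
E
python3 - <<'E'
from h import *
for c in ("side","top"):
    im=imaging.camera(c); cv2.imwrite(f"pics/{c}0.png",im[:,:,::-1])
    print(c,imaging.get_calibration(c))
    for n in ["rail_pin0","rail_pin1","keeper","keeper_hole0","keeper_hole1","holder","holder_hole0","holder_hole1","holder_post0","holder_post1","holder_post2","stand","reel0","reel1","reel2"]:
        print(n,[(np.round(d["xy"]).tolist(),round(d["confidence"],2)) for d in imaging.tip_of(c,n)])
print(ctrl.get_obs())
E
```

```text
pics
side {'K': array([[428.64871279,   0.        , 256.34944562],
       [  0.        , 428.64871279, 189.29724744],
       [  0.        ,   0.        ,   1.        ]]), 'eye': array([ 163.6220647 , -833.33298047, 1222.00554941]), 'rotation': array([-2.46576877, -0.0151262 , -0.37438193])}
rail_pin0 [([303.0, 186.0], 0.8), ([290.0, 159.0], 0.73)]
rail_pin1 [([303.0, 186.0], 0.8), ([290.0, 159.0], 0.73)]
keeper [([297.0, 175.0], 0.93), ([213.0, 316.0], 0.84), ([158.0, 169.0], 0.83), ([263.0, 120.0], 0.72)]
keeper_hole0 [([166.0, 159.0], 0.88), ([190.0, 327.0], 0.86), ([274.0, 128.0], 0.79), ([304.0, 189.0], 0.68), ([145.0, 185.0], 0.64), ([307.0, 288.0], 0.63), ([253.0, 110.0], 0.61), ([285.0, 159.0], 0.54)]
keeper_hole1 [([166.0, 159.0], 0.88), ([190.0, 327.0], 0.86), ([274.0, 128.0], 0.79), ([304.0, 189.0], 0.68), ([145.0, 185.0], 0.64), ([307.0, 288.0], 0.63), ([253.0, 110.0], 0.61), ([285.0, 159.0], 0.54)]
holder [([293.0, 283.0], 0.78), ([316.0, 176.0], 0.72), ([343.0, 260.0], 0.68)]
holder_hole0 [([308.0, 288.0], 0.74), ([298.0, 253.0], 0.73), ([288.0, 156.0], 0.62), ([263.0, 2
[... 2275 characters left out ...]

{'time': 1.6, 'qpos': array([-1.19719052,  0.41110538, -0.01266906,  1.59621057,  0.00560788,
        1.13432405, -0.08220406]), 'joint_velocities': array([ 0.0013633 ,  0.00034825, -0.00108605,  0.00101143, -0.00036969,
        0.00072766,  0.00160402]), 'tau': array([-4.98009740e-04, -6.00412631e+01,  6.80956319e-01, -2.99722409e+01,
        1.38524256e-02,  2.21415088e-03, -3.52441737e-05]), 'position': array([267.25892589, 564.96392704, 193.78995974]), 'eef_rot': array([-3.14158231e+00,  2.02828514e-05,  2.69976714e+00]), 'force': array([-0.27966916, -0.11413799, -0.03966199]), 'torque': array([0.03383311, 0.03152005, 0.03358282]), 'grasp_force': 0.0, 'gripper_width': 85.23901701746124}
```

```bash
python3 - <<'E'
import cv2
for c in ("side","top"):
    im=cv2.imread(f"pics/{c}0.png"); cv2.imwrite(f"pics/{c}0b.png",cv2.resize(im,(800,600),interpolation=cv2.INTER_CUBIC))
E
```

```text
(no output)
```

View pics/side0b.png

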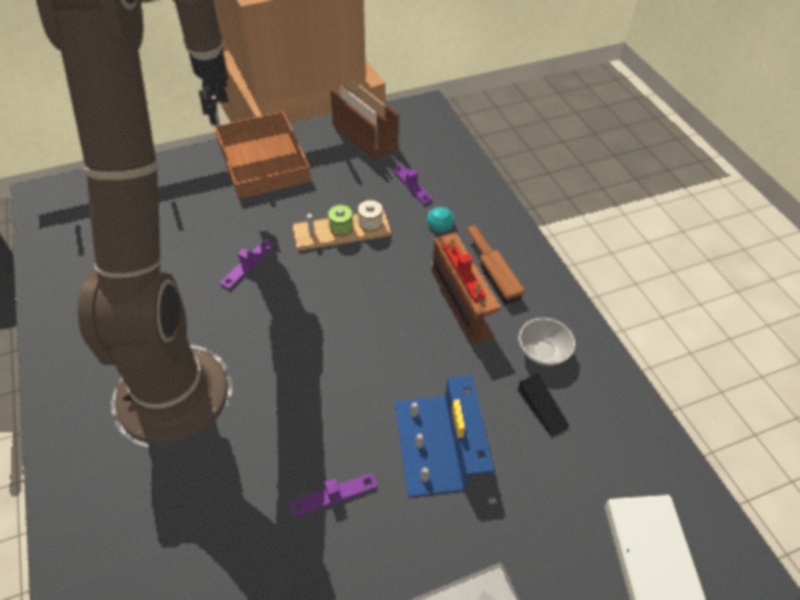

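View pics/top0b.png

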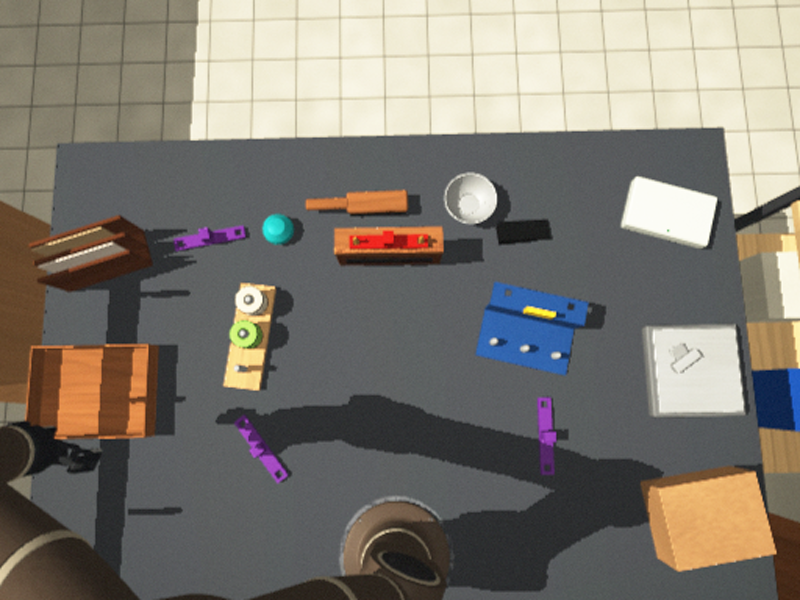

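The side view shows the red keeper on the rail at about px (297,175), with three purple look-alikes at (158,169), (263,120) and (213,316). The top view shows the red keeper at (250,153), and purple ones at (167,289), (349,277) and (133,152). The only reels are green and cream, so reel0 is absent. The holder is at about (341,210), turned slightly clockwise.

Candidates for the keeper (top): red (250,153); purple (167,289), (349,277), (133,152). I choose the red one, on the rail. Next I'll fit the poses by colour silhouette and crop in on it.

```bash
cat >> h.py <<'E'
from scipy.optimize import minimize
from scipy.spatial.transform import Rotation as Ro
S=8
def proj(c,P):
    K,e,r=cal(c); p=Ro.from_rotvec(r).inv().apply(np.atleast_2d(P)-e)@K.T; return p[:,:2]/p[:,2:]
def back(c,uv,z):
    K,e,r=cal(c); d=Ro.from_rotvec(r).apply(np.linalg.inv(K)@[uv[0],uv[1],1.]); return e+d*(z-e[2])/d[2]
def snap(tag=None):
    I={c:imaging.camera(c) for c in("side","top")}
    if tag:
        for c in I: cv2.imwrite(f"pics/{c}_{tag}.png",I[c][:,:,::-1])
    return I
def hsv(im,lo,hi):
    h=cv2.cvtColor(im,cv2.COLOR_RGB2HSV); return cv2.inRange(h,lo,hi)>0
def red(im): return hsv(im,(0,190,90),(5,255,255))|hsv(im,(176,190,90),(180,255,255))
def blue(im): return hsv(im,(95,140,25),(122,255,255))|hsv(im,(22,150,60),(32,255,255))
def biggest(m,close=0):
    m=m.astype(np.uint8)
    if close: m=cv2.morphologyEx(m,cv2.MORPH_CLOSE,np.ones((close,close)))
    n,l,s,_=cv2.connectedComponentsWithStats(m); return (l==1+np.argmax(s[1:,4])).astype(float)
def box(x0,x1,y0,y1,z0,z1): return np.array([[x,y,z] for x in(x0,x1) for y in(y0,y1) for z in(z0,z1)],float)
KEEP=[box(-14,14,-82,82,0,10),box(-13,13,-11,11,10,46)]
HOLD=[box(-112,0,-102,102,0,5),box(-6,0,-102,102,0,76),box(0,45,-102,102,70,76),box(-9,1,-30,30,76,112)]
def T(p,z,P,tilt=0): return Ro.from_euler('zy',[p[2],tilt]).apply(P)+[p[0],p[1],z]
def fit(masks,model,p0,z,tilt=0):
    rois={}
    for c,m in masks.items():
        u=proj(c,np.vstack([T(p0,z,b,tilt) for b in model])); a=np.maximum(u.min(0)-15,0).astype(int); b=(u.max(0)+15).astype(int); rois[c]=(a,b)
    def cost(p):
        t=0
        for c,m in masks.items():
            a,b=rois[c]; mm=m[a[1]:b[1],a[0]:b[0]]; r=np.zeros((mm.shape[0]*S,mm.shape[1]*S),np.uint8)
            for q in model:
                u=((proj(c,T(p,z,q,tilt))-a+.5)*S*16).astype(np.int32)
                cv2.fillConvexPoly(r,cv2.convexHull(u),255,shift=4)
            r=cv2.resize(r,(mm.shape[1],mm.shape[0]),interpolation=cv2.INTER_AREA)/255.
            t+=((r-mm)**2).sum()/mm.sum()
        return t
    p0=np.array(p0,float)
    sim=np.vstack([p0,p0+[15,0,0],p0+[0,15,0],p0+[0,0,.1]])
    r=minimize(cost,p0,method="Nelder-Mead",options=dict(initial_simplex=sim,xatol=.05,fatol=1e-5,maxiter=300))
    return r.x,r.fun
def both(I,mask,model,p0,z,tilt=0,close=0):
    M={c:biggest(mask(I[c]),close) for c in I}
    for k in(M,{"side":M["side"]},{"top":M["top"]}):
        p,f=fit(k,model,p0,z,tilt); print(list(k),np.round(p[:2],1),"yaw",round(p[2],4),"cost",round(f,3))
def go(x,y,z,yawdeg):
    o=ctrl.get_obs(); R=Ro.from_euler('xyz',o["eef_rot"]); cy=np.degrees(o["eef_rot"][2])
    az=(cy-yawdeg+180)%360-180; R2=R*Ro.from_rotvec([0,0,np.radians(az)])
    d=np.array([x,y,z])-o["position"]; print("az",round(az,2),"| before turn tx,ty,tz",np.round(R.inv().apply(d),1),"| after turn",np.round(R2.inv().apply(d),1))
E
python3 - <<'E'
from h import *
I={c:cv2.imread(f"pics/{c}0.png")[:,:,::-1].copy() for c in("side","top")}
print("keeper seed",back("top",(250,153),120)); both(I,red,KEEP,[*back("top",(250,152),140)[:2],0],115)
print("holder"); both(I,blue,HOLD,[*back("top",(346,196),30)[:2],-.25],0,close=9)
# pins / rail top
for c in I:
    for d in imaging.tip_of(c,"rail_pin0"): print(c,"pin",np.round(back(c,d["xy"],115),1))
for c in I:
  for n in("reel1",):
    for nm,lo,hi in(("green",(38,120,60),(60,255,255)),):
        m=biggest(hsv(I[c],lo,hi)); ys,xs=np.nonzero(m); print(c,nm,xs.mean(),ys.mean(),back(c,(xs.mean(),ys.mean()),48))
a=I["top"][120:180,200:300,::-1]; b=I["side"][140:210,250:350,::-1]
cv2.imwrite("pics/crop0.png",np.vstack([cv2.resize(a,(500,300)),cv2.resize(b,(500,300))]))
E
```

```text
keeper seed [2024.47869734 -225.97931623  120.        ]Traceback (most recent call last):
  File "<stdin>", line 3, in <module>
  File "h.py", line 50, in both
    p,f=fit(k,model,p0,z,tilt); print(list(k),np.round(p[:2],1),"yaw",round(p[2],4),"cost",round(f,3))
        ~~~^^^^^^^^^^^^^^^^^^^
  File "h.py", line 45, in fit
    r=minimize(cost,p0,method="Nelder-Mead",options=dict(initial_simplex=sim,xatol=.05,fatol=1e-5,maxiter=300))
    res = _minimize_neldermead(fun, x0, args, callback, bounds=bounds,
                               **options)
    fsim[k] = func(sim[k])
              ~~~~^^^^^^^^
    fx = function(np.copy(x), *(wrapper_args + args))
  File "h.py", line 40, in cost
    r=cv2.resize(r,(mm.shape[1],mm.shape[0]),interpolation=cv2.INTER_AREA)/255.
      ~~~~~~~~~~^^^^^^^^^^^^^^^^^^^^^^^^^^^^^^^^^^^^^^^^^^^^^^^^^^^^^^^^^^
cv2.error: OpenCV(4.12.0) /io/opencv/modules/imgproc/src/resize.cpp:4208: error: (-215:Assertion failed) !ssize.empty() in function 'resize'
```

```bash
sed -i "s/Ro.from_rotvec(r)/Ro.from_euler('xyz',r)/g" h.py
cat > m0.py <<'E'
from h import *
I={c:cv2.imread(f"pics/{c}0.png")[:,:,::-1].copy() for c in("side","top")}
print("keeper seed",back("top",(250,153),120)); both(I,red,KEEP,[*back("top",(250,152),140)[:2],0],115)
print("holder"); both(I,blue,HOLD,[*back("top",(346,196),30)[:2],-.25],0,close=9)
for c,l in(("top",[(268,154),(230,155)]),("side",[(303,186),(290,159)])):
    for d in l: print(c,"pin",np.round(back(c,d,115),1))
for c in I:
    for nm,lo,hi in(("green",(38,120,60),(60,255,255)),):
        m=biggest(hsv(I[c],lo,hi)); ys,xs=np.nonzero(m); print(c,nm,xs.mean(),ys.mean(),back(c,(xs.mean(),ys.mean()),48))
a=I["top"][120:180,200:300,::-1]; b=I["side"][140:210,250:350,::-1]
cv2.imwrite("pics/crop0.png",np.vstack([cv2.resize(a,(500,300)),cv2.resize(b,(500,300))]))
E
python3 m0.py
```

```text
keeper seed [664.46141372  -3.56081022 120.        ]
['side', 'top'] [659.8   2.1] yaw -0.0109 cost 1.174
['side'] [658.2   7.6] yaw -0.0144 cost 0.958
['top'] [660.7   1.9] yaw -0.0066 cost 0.161
holder
['side', 'top'] [ 509.8 -311.9] yaw -0.2465 cost 0.098
['side'] [ 507.3 -311.6] yaw -0.28 cost 0.079
['top'] [ 510.1 -312.1] yaw -0.2432 cost 0.009
top pin [661.1 -62.8 115. ]
top pin [660.6  62.7 115. ]
side pin [654.6 -55.3 115. ]
side pin [664.4  71.9 115. ]
side green 220.2 145.8 [473.21561721 283.2107553   48.        ]
top green 157.36885245901638 213.63114754098362 [478.23028726 317.98774488  48.        ]
```

View pics/crop0.png

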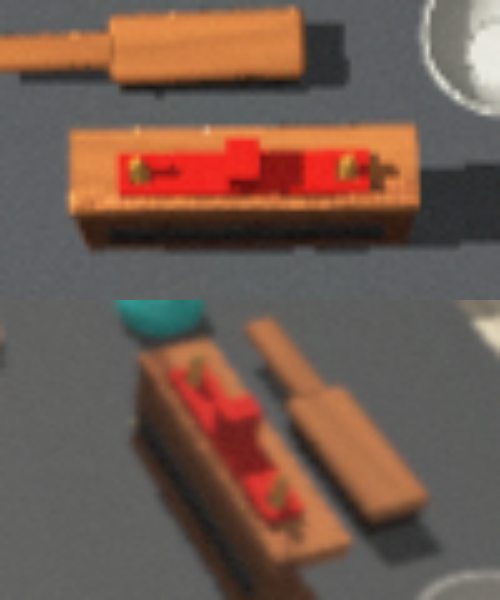

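The crop confirms it: the red keeper sits on both brass pins of the rail, block in the middle. The red mask misses shaded or washed-out parts in the side view, so I'll fix the colour thresholds.

```bash
python3 - <<'E'
from h import *
I={c:cv2.imread(f"pics/{c}0.png")[:,:,::-1].copy() for c in("side","top")}
for c,x0,y0,x1,y1 in(("side",283,152,314,192),("top",222,146,278,162),("side",204,128,250,155)):
    h=cv2.cvtColor(I[c],cv2.COLOR_RGB2HSV)[y0:y1:3,x0:x1:3]; print(c); print("\n".join(" ".join("%3d/%3d/%3d"%tuple(v) for v in r) for r in h))
E
```

```text
side
 11/150/162  12/151/193  14/152/185  11/147/191  10/ 15/101  60/  5/ 95  11/ 43/102  12/148/172  12/153/177  11/ 68/117  60/  5/ 94
  9/149/147   9/165/195  14/155/135  11/156/190  11/110/156  15/  5/ 94  60/  3/ 87  11/129/117  11/146/180  11/145/167  15/ 15/101
  7/165/144   2/189/179  13/159/125   4/187/209  12/149/192  10/ 48/116  60/  3/ 85  13/ 29/ 61  11/143/146  11/147/177  11/122/155
 11/147/142   2/192/174   2/198/165   1/197/190   8/165/196   9/148/188 171/ 18/ 98  40/ 11/ 67  12/ 89/ 83  12/144/159  12/151/167
 12/143/ 98   9/160/132   1/200/208   1/195/201   1/194/218   1/196/216   1/144/167   0/  0/ 93  11/120/113  12/148/186  12/152/178
 11/126/ 75  10/142/145   2/187/154   2/199/195   1/196/178   1/193/174   3/176/142  10/ 15/101   5/ 33/ 86  12/145/164  11/151/186
 11/122/ 67  11/130/ 96   8/145/134   1/191/160   1/181/113   1/181/117   8/168/140  10/114/155  30/  7/ 74  11/130/ 92  12/150/178
 11/ 85/ 57   9/131/ 74  11/142/129   5/169/130   1/185/116   1/193/115   5/172/145  11/149/197  10/ 54/109   7/ 51/ 45  12/149/123
  0/ 26/ 40  10/112/ 66  11/132/ 87  10
[... 3157 characters left out ...]
/106  41/120/113  26/106/132  16/115/227  18/ 56/133  19/ 51/139  19/ 55/140  21/ 54/138  20/ 57/129  16/116/218  17/ 39/118
 18/113/235  18/111/234  17/122/214  42/119/114  42/114/121  41/121/118  41/118/110  27/104/110  18/112/234  16/113/173  17/ 58/119  19/ 54/128  17/ 57/120  16/104/128  15/115/153  14/ 90/165
 17/112/234  18/112/234  17/114/232  22/107/119  39/114/103  40/111/103  33/100/ 99  15/111/131  15/116/191  17/113/230  15/113/138  16/113/136  15/113/140  16/114/141  16/110/132  14/ 97/126
 16/116/226  17/110/234  17/112/232  15/118/211  16/115/133  15/117/133  16/118/136  15/118/138  15/120/132  16/114/137  16/107/119  15/ 99/116  15/ 77/ 86  12/ 56/ 78  17/ 28/ 64  30/  8/ 62
```

```bash
cat >> h.py <<'E'
def red(im): return hsv(im,(0,150,60),(6,255,255))|hsv(im,(176,150,60),(180,255,255))
def blue(im): return hsv(im,(95,110,25),(122,255,255))|hsv(im,(22,120,60),(34,255,255))
def green(im): return hsv(im,(33,56,60),(60,255,255))
def cream(im): return hsv(im,(14,18,105),(26,76,255))
a_=np.linspace(0,2*np.pi,24,endpoint=False)
REEL=[np.vstack([np.c_[30*np.cos(a_),30*np.sin(a_),0*a_+z] for z in(0,50)])]
def near(maskf,c,P,r=60):
    def f(im,c=c): 
        m=maskf(im); u=proj(c,P)[0]; y,x=np.ogrid[:384,:512]; return m&((x-u[0])**2+(y-u[1])**2<r*r)
    return f
def both(I,mask,model,p0,z,tilt=0,close=0,r=60,quiet=False):
    P=np.mean([T(p0,z,b,tilt).mean(0) for b in model],0)
    M={c:biggest(near(mask,c,P,r)(I[c]),close) for c in I}
    for k in(M,{"side":M["side"]},{"top":M["top"]}):
        p,f=fit(k,model,p0,z,tilt); print(list(k),np.round(p[:2],1),"yaw",round(p[2],4),"cost",round(f,3))
E
python3 - <<'E'
from h import *
I={c:cv2.imread(f"pics/{c}0.png")[:,:,::-1].copy() for c in("side","top")}
print("keeper"); both(I,red,KEEP,[660,2,0],115,close=5)
print("holder"); both(I,blue,HOLD,[510,-312,-.25],0,close=9)
print("green"); both(I,green,REEL,[478,313,0],15,close=7,r=20)
print("cream"); both(I,cream,REEL,[550,305,0],15,close=7,r=20)
E
```

```text
keeper
['side', 'top'] [659.4   2.1] yaw -0.0147 cost 0.242
['side'] [656.3   3.4] yaw -0.0065 cost 0.056Traceback (most recent call last):
  File "<stdin>", line 3, in <module>
  File "h.py", line 69, in both
    p,f=fit(k,model,p0,z,tilt); print(list(k),np.round(p[:2],1),"yaw",round(p[2],4),"cost",round(f,3))
        ~~~^^^^^^^^^^^^^^^^^^^
  File "h.py", line 45, in fit
    r=minimize(cost,p0,method="Nelder-Mead",options=dict(initial_simplex=sim,xatol=.05,fatol=1e-5,maxiter=300))
    res = _minimize_neldermead(fun, x0, args, callback, bounds=bounds,
                               **options)
    fxr = func(xr)
    fx = function(np.copy(x), *(wrapper_args + args))
  File "h.py", line 38, in cost
    u=((proj(c,T(p,z,q,tilt))-a+.5)*S*16).astype(np.int32)
        ~~~~^^^^^^^^^^^^^^^^^
  File "h.py", line 9, in proj
    K,e,r=cal(c); p=Ro.from_euler('xyz',r).inv().apply(np.atleast_2d(P)-e)@K.T; return p[:,:2]/p[:,2:]
          ~~~^^^
  File "h.py", line 4, in cal
    k=imaging.get_calibration(c); return np.array(k["K"]),np.array(k["eye"]),np.array(k["rotation"])
ValueError: time passes only in moves, steps and waits
```

```bash
sed -i '1i from functools import lru_cache' h.py; sed -i 's/^def cal(c)/@lru_cache\ndef cal(c)/' h.py
python3 - <<'E'
from h import *
I={c:cv2.imread(f"pics/{c}0.png")[:,:,::-1].copy() for c in("side","top")}
print("keeper"); both(I,red,KEEP,[660,2,0],115,close=5)
print("holder"); both(I,blue,HOLD,[510,-312,-.25],0,close=9)
print("green"); both(I,green,REEL,[478,313,0],15,close=7,r=20)
print("cream"); both(I,cream,REEL,[550,305,0],15,close=7,r=20)
print("to pre-keeper"); go(659,2,230,180)
E
```

```text
keeper
['side', 'top'] [659.4   2.1] yaw -0.0147 cost 0.242
['side'] [656.3   3.4] yaw -0.0065 cost 0.056
['top'] [660.8   1.6] yaw -0.0147 cost 0.033
holder
['side', 'top'] [ 508.8 -311.9] yaw -0.2453 cost 0.04
['side'] [ 506.9 -312.1] yaw -0.2492 cost 0.018
['top'] [ 510. -312.] yaw -0.244 cost 0.007
green
['side', 'top'] [478.1 322.7] yaw 0.0133 cost 0.156
['side'] [475.9 325. ] yaw 0.0398 cost 0.076
['top'] [479.3 321.8] yaw 0.0032 cost 0.024
cream
['side', 'top'] [554. 313.] yaw -0.0315 cost 0.259
['side'] [553.  314.2] yaw -0.028 cost 0.163
['top'] [554.6 312.6] yaw -0.0287 cost 0.088
to pre-keeper
az -25.31 | before turn tx,ty,tz [-594.8 -341.4  -36.2] | after turn [-391.7 -563.   -36.2]
```

```bash
python3 -m jog '[{"az":-6.33,"tz":-10},{"az":-6.33,"tz":-10},{"az":-6.33,"tz":-10},{"az":-6.32,"tz":-10}]' >/dev/null
python3 -m jog '[{"tx":-23,"ty":-33},{"tx":-23,"ty":-33},{"tx":-23,"ty":-33},{"tx":-23,"ty":-33},{"tx":-23,"ty":-33}]' >/dev/null
python3 -m jog '[{"tx":-23,"ty":-33},{"tx":-23,"ty":-33},{"tx":-23,"ty":-33},{"tx":-23,"ty":-33},{"tx":-23,"ty":-33}]'  >/dev/null
python3 -m jog '[{"tx":-23,"ty":-33},{"tx":-23,"ty":-33},{"tx":-23,"ty":-33},{"tx":-23,"ty":-33},{}]' 
python3 -c "
from h import *
go(659,2,200,180)"
```

```text
az -25.31 | before turn tx,ty,tz [-594.8 -341.4   -6.2] | after turn [-391.7 -563.    -6.2]invalid input at $[0]: expected keys ax, ay, az, tx, ty, tz, grip
invalid input at $[0]: expected keys ax, ay, az, tx, ty, tz, grip
invalid input at $[0]: expected keys ax, ay, az, tx, ty, tz, grip
invalid input at $[0]: expected keys ax, ay, az, tx, ty, tz, grip
```

```bash
python3 -m jog '[{"ax":0,"ay":0,"az":-6.33,"tx":0,"ty":0,"tz":-10,"grip":85},{"ax":0,"ay":0,"az":-6.33,"tx":0,"ty":0,"tz":-10,"grip":85},{"ax":0,"ay":0,"az":-6.33,"tx":0,"ty":0,"tz":-10,"grip":85},{"ax":0,"ay":0,"az":-6.32,"tx":0,"ty":0,"tz":-10,"grip":85}]' >/dev/null
python3 -m jog '[{"ax":0,"ay":0,"az":0,"tx":-23,"ty":-33,"tz":0,"grip":85},{"ax":0,"ay":0,"az":0,"tx":-23,"ty":-33,"tz":0,"grip":85},{"ax":0,"ay":0,"az":0,"tx":-23,"ty":-33,"tz":0,"grip":85},{"ax":0,"ay":0,"az":0,"tx":-23,"ty":-33,"tz":0,"grip":85},{"ax":0,"ay":0,"az":0,"tx":-23,"ty":-33,"tz":0,"grip":85}]' 
python3 -m jog '[{"ax":0,"ay":0,"az":0,"tx":-23,"ty":-33,"tz":0,"grip":85},{"ax":0,"ay":0,"az":0,"tx":-23,"ty":-33,"tz":0,"grip":85},{"ax":0,"ay":0,"az":0,"tx":-23,"ty":-33,"tz":0,"grip":85},{"ax":0,"ay":0,"az":0,"tx":-23,"ty":-33,"tz":0,"grip":85},{"ax":0,"ay":0,"az":0,"tx":-23,"ty":-33,"tz":0,"grip":85}]' >/dev/null
python3 -m jog '[{"ax":0,"ay":0,"az":0,"tx":-23,"ty":-33,"tz":0,"grip":85},{"ax":0,"ay":0,"az":0,"tx":-23,"ty":-33,"tz":0,"grip":85},{"ax":0,"ay":0,"az":0,"tx":-23,"ty":-33,"tz":0,"grip":85},{"ax":0,"ay":0,"az":0,"tx":-23,"ty":-33,"tz":0,"grip":85},{"ax":0,"ay":0,"az":0,"tx":0,"ty":0,"tz":0,"grip":85}]'
python3 -c "
from h import *
go(659,2,200,180)"
```

```text
time: 2.35
position: [383.1, 398.3, 234.0]
eef_rot: [3.141, 0.0, -3.142]
force: [0.3, 0.2, 0.8]
gripper_width: 85.3
grasp_force: 0.0
time: 3.18
position: [592.9, 93.2, 233.8]
eef_rot: [-3.137, 0.002, 3.131]
force: [-0.6, -1.5, 0.2]
gripper_width: 84.9
grasp_force: 0.0
az -0.61 | before turn tx,ty,tz [-66.9 -90.4  34.4] | after turn [-66.  -91.1  34.4]
```

```bash
python3 -m jog '[{"ax":0,"ay":0,"az":0,"tx":-22,"ty":-30,"tz":0,"grip":85},{"ax":0,"ay":0,"az":0,"tx":-22,"ty":-30,"tz":0,"grip":85},{"ax":0,"ay":0,"az":0,"tx":-22,"ty":-30,"tz":14,"grip":85},{"ax":0,"ay":0,"az":0,"tx":0,"ty":0,"tz":20,"grip":85},{"ax":0,"ay":0,"az":0,"tx":0,"ty":0,"tz":0,"grip":85}]'
python3 - <<'E'
from h import *
go(659,2,133,179.2)
I=snap("pre"); a=I["top"][100:220,180:340,::-1]; b=I["side"][100:220,220:380,::-1]
cv2.imwrite("pics/pre.png",np.vstack([cv2.resize(a,(400,300)),cv2.resize(b,(400,300))]))
E
```

```text
time: 3.6
position: [653.8, 10.0, 195.7]
eef_rot: [-3.14, -0.006, 3.137]
force: [-0.5, 0.3, 0.3]
gripper_width: 85.0
grasp_force: 0.0
az 0.55 | before turn tx,ty,tz [-5.5 -7.9 62.7] | after turn [-5.6 -7.8 62.7]
```

View pics/pre.png

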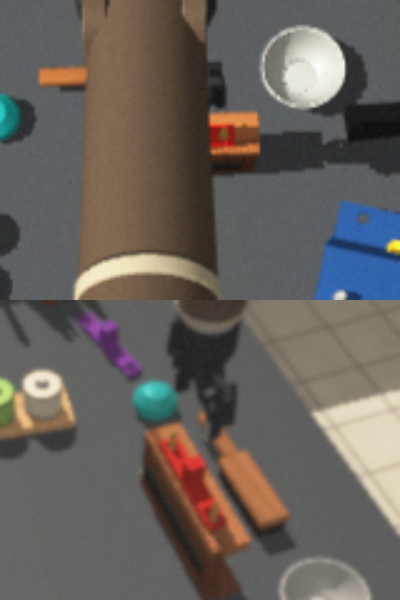

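The side crop shows the gripper just above and behind the block (fingers at crop (220,405), block at (190,465)). The arm hides it in the top view. Descending.

```bash
python3 -m jog '[{"ax":0,"ay":0,"az":0.5,"tx":-5.5,"ty":-8,"tz":0,"grip":85},{"ax":0,"ay":0,"az":0,"tx":0,"ty":0,"tz":20,"grip":85},{"ax":0,"ay":0,"az":0,"tx":0,"ty":0,"tz":20,"grip":85},{"ax":0,"ay":0,"az":0,"tx":0,"ty":0,"tz":20,"grip":85},{"ax":0,"ay":0,"az":0,"tx":0,"ty":0,"tz":0,"grip":85}]'
python3 -m jog '[{"ax":0,"ay":0,"az":0,"tx":0,"ty":0,"tz":0,"grip":40},{"ax":0,"ay":0,"az":0,"tx":0,"ty":0,"tz":0,"grip":15},{"ax":0,"ay":0,"az":0,"tx":0,"ty":0,"tz":0,"grip":10},{"ax":0,"ay":0,"az":0,"tx":0,"ty":0,"tz":0,"grip":10},{"ax":0,"ay":0,"az":0,"tx":0,"ty":0,"tz":0,"grip":10}]' 40
python3 -m jog '[{"ax":0,"ay":0,"az":0,"tx":0,"ty":0,"tz":0,"grip":10},{"ax":0,"ay":0,"az":0,"tx":0,"ty":0,"tz":0,"grip":10},{"ax":0,"ay":0,"az":0,"tx":0,"ty":0,"tz":0,"grip":10},{"ax":0,"ay":0,"az":0,"tx":0,"ty":0,"tz":0,"grip":10},{"ax":0,"ay":0,"az":0,"tx":0,"ty":0,"tz":0,"grip":10}]'
```

```text
time: 4.12
position: [659.1, 5.9, 137.3]
eef_rot: [3.142, -0.004, 3.134]
force: [-1.2, 0.4, -0.3]
gripper_width: 85.2
grasp_force: 0.0
time: 4.53
position: [661.3, 5.0, 141.0]
eef_rot: [3.141, 0.002, 3.133]
force: [0.2, 0.0, 0.1]
gripper_width: 24.8
grasp_force: 0.0
time: 4.95
position: [660.7, 5.0, 139.8]
eef_rot: [3.142, -0.0, 3.133]
force: [0.2, 0.4, 0.0]
gripper_width: 10.1
grasp_force: 0.0
```

```bash
python3 - <<'E'
from h import *
I=snap("g1"); o=ctrl.get_obs(); print(o["position"],o["gripper_width"],o["grasp_force"])
print("tcp px side",proj("side",o["position"]),proj("top",o["position"]))
b=I["side"][120:210,230:350,::-1]
cv2.imwrite("pics/g1.png",cv2.resize(b,(800,600),interpolation=cv2.INTER_CUBIC))
E
```

```text
[660.71192616   4.95987812 139.75692356] 9.999131077728173 0.0
tcp px side [[297.71064145 167.93289456]] [[247.28259534 152.54449145]]
```

View pics/g1.png

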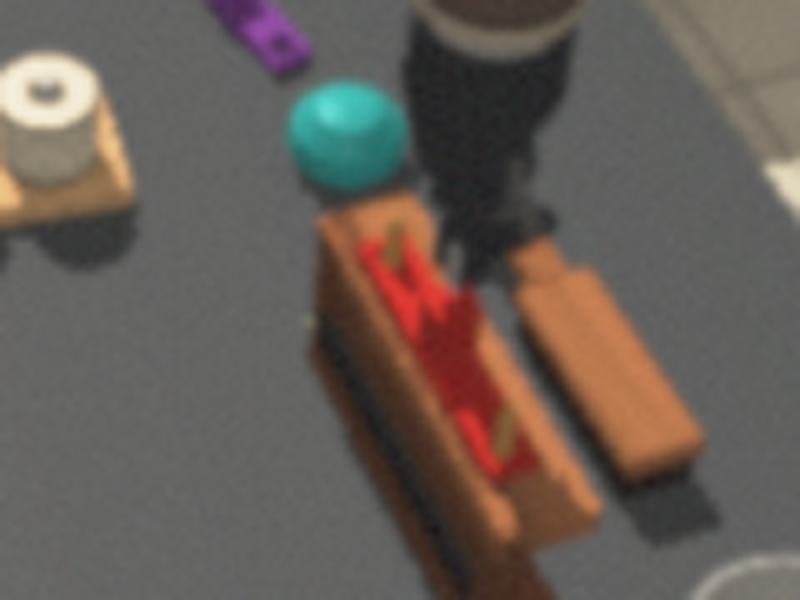

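The side view shows closed fingertips at about px (302,161) with the block in front of them at (298,169), so the tool is offset from where its reading projects. I'll check that offset against the earlier pictures.

```bash
python3 - <<'E'
from h import *
print("start",proj("side",[267,565,193.8]),proj("top",[267,565,193.8]))
print("pre",proj("side",[653.8,10,195.7]))
a=cv2.imread("pics/side0.png")[50:95,100:160]; b=cv2.imread("pics/side_pre.png")[100:180,260:350];c=cv2.imread("pics/top0.png")[260:320,0:80]
def mk(im,u,o):
    f=6; r=cv2.resize(im,None,fx=f,fy=f,interpolation=cv2.INTER_CUBIC); q=tuple(int((v-w)*f) for v,w in zip(u,o)); cv2.drawMarker(r,q,(0,0,255),0,20,2); return cv2.resize(r,(266,400))
r=np.hstack([mk(a,proj("side",[267,565,193.8])[0],(100,50)),mk(b,proj("side",[653.8,10,195.7])[0],(260,100)),mk(c,proj("top",[267,565,193.8])[0],(0,260))])
cv2.imwrite("pics/chk.png",r)
E
```

```text
start [[143.44334401  82.92988749]] [[ 58.31108812 282.13148321]]
pre [[296.69221821 156.07853311]]
```

View pics/chk.png

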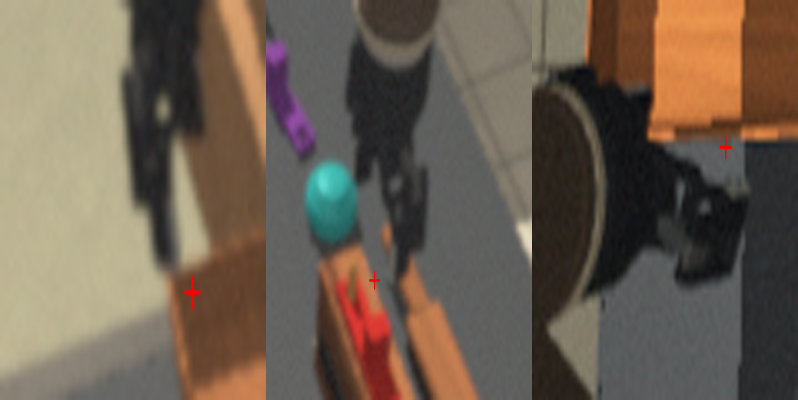

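```bash
for i in 1; do python3 -m jog '[{"ax":0,"ay":0,"az":0,"tx":0,"ty":0,"tz":0.6,"grip":10},{"ax":0,"ay":0,"az":0,"tx":0,"ty":0,"tz":0.6,"grip":10},{"ax":0,"ay":0,"az":0,"tx":0,"ty":0,"tz":0.6,"grip":10},{"ax":0,"ay":0,"az":0,"tx":0,"ty":0,"tz":0.6,"grip":10},{"ax":0,"ay":0,"az":0,"tx":0,"ty":0,"tz":0.6,"grip":10}]'; done
python3 - <<'E'
from h import *
I=snap("g2"); o=ctrl.get_obs(); u=proj("side",o["position"])[0]
b=I["side"][110:200,240:360,::-1]; f=6; r=cv2.resize(b,None,fx=f,fy=f,interpolation=cv2.INTER_LANCZOS4)
cv2.drawMarker(r,(int((u[0]-239.5)*f),int((u[1]-109.5)*f)),(255,255,0),0,16,1)
r=cv2.convertScaleAbs(r,alpha=1.8,beta=10); cv2.imwrite("pics/g2.png",r)
E
```

```text
time: 5.47
position: [660.7, 5.0, 136.6]
eef_rot: [-3.142, -0.0, 3.133]
force: [0.2, 0.1, 1.4]
gripper_width: 9.9
grasp_force: 0.0
```

View pics/g2.png

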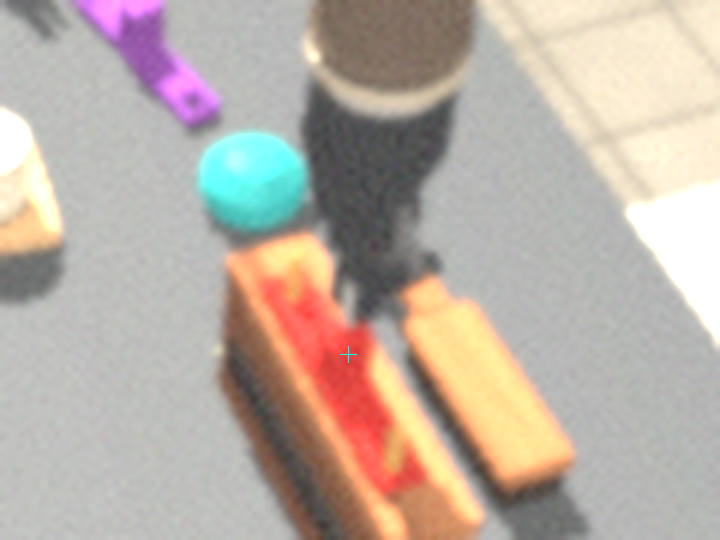

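Viewed: the closed tip shows at about px (301,163), right at the block's top edge; the reading projects to (298,169). That fits a tip about 20 mm higher than the reading, or further back. A gentle touch-probe will decide.

```bash
python3 -m jog '[{"ax":0,"ay":0,"az":0,"tx":0,"ty":0,"tz":0.8,"grip":10},{"ax":0,"ay":0,"az":0,"tx":0,"ty":0,"tz":0.8,"grip":10},{"ax":0,"ay":0,"az":0,"tx":0,"ty":0,"tz":0.8,"grip":10},{"ax":0,"ay":0,"az":0,"tx":0,"ty":0,"tz":0,"grip":10},{"ax":0,"ay":0,"az":0,"tx":0,"ty":0,"tz":0,"grip":10}]'
python3 -m jog '[{"ax":0,"ay":0,"az":0,"tx":0,"ty":0,"tz":0.8,"grip":10},{"ax":0,"ay":0,"az":0,"tx":0,"ty":0,"tz":0.8,"grip":10},{"ax":0,"ay":0,"az":0,"tx":0,"ty":0,"tz":0.8,"grip":10},{"ax":0,"ay":0,"az":0,"tx":0,"ty":0,"tz":0,"grip":10},{"ax":0,"ay":0,"az":0,"tx":0,"ty":0,"tz":0,"grip":10}]'
```

```text
time: 5.98
position: [660.7, 5.0, 134.3]
eef_rot: [-3.142, -0.0, 3.133]
force: [-0.2, 0.5, -0.0]
gripper_width: 10.0
grasp_force: 0.0
time: 6.4
position: [660.7, 5.0, 131.9]
eef_rot: [3.142, -0.0, 3.133]
force: [-0.4, 0.8, -0.4]
gripper_width: 9.8
grasp_force: 0.0
```

```bash
python3 -m jog '[{"ax":0,"ay":0,"az":0,"tx":0,"ty":0,"tz":-35,"grip":10},{"ax":0,"ay":0,"az":0,"tx":0,"ty":0,"tz":-35,"grip":10},{"ax":0,"ay":0,"az":0,"tx":0,"ty":0,"tz":-10,"grip":10},{"ax":0,"ay":0,"az":0,"tx":20,"ty":-35,"tz":0,"grip":10},{"ax":0,"ay":0,"az":0,"tx":20,"ty":-35,"tz":0,"grip":10}]' >/dev/null
python3 -m jog '[{"ax":0,"ay":0,"az":0,"tx":20,"ty":-35,"tz":0,"grip":10},{"ax":0,"ay":0,"az":0,"tx":20,"ty":-35,"tz":0,"grip":10},{"ax":0,"ay":0,"az":0,"tx":20,"ty":-35,"tz":0,"grip":10},{"ax":0,"ay":0,"az":0,"tx":0,"ty":0,"tz":0,"grip":10},{"ax":0,"ay":0,"az":0,"tx":0,"ty":0,"tz":0,"grip":10}]'
python3 - <<'E'
from h import *
I=snap("cal1"); o=ctrl.get_obs(); print(o["position"]); out=[]
for c in("side","top"):
    u=proj(c,o["position"])[0]; a=(u-[33,30]).astype(int); print(c,u,a)
    b=I[c][a[1]:a[1]+60,a[0]:a[0]+66,::-1]; r=cv2.resize(b,None,fx=6,fy=6,interpolation=cv2.INTER_CUBIC); r=cv2.convertScaleAbs(r,alpha=1.8,beta=10)
    cv2.drawMarker(r,tuple(((u-a+.5)*6).astype(int).tolist()),(0,255,255),0,16,1); out.append(r)
cv2.imwrite("pics/cal1.png",np.hstack(out))
E
```

```text
time: 7.23
position: [558.0, -172.3, 212.7]
eef_rot: [-3.141, 0.001, 3.127]
force: [2.2, 1.0, -0.1]
gripper_width: 10.3
grasp_force: 0.0
[ 559.68052698 -168.4416058   212.20451119]
side [293.62975205 201.80670525] [260 171]
top [305.35803453 177.51970417] [272 147]
```

View pics/cal1.png

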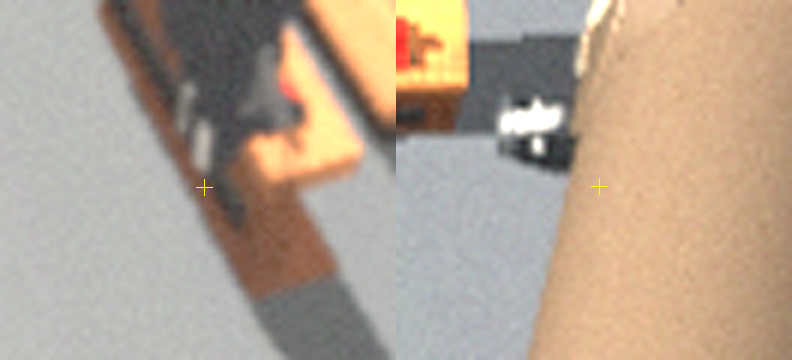

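The side crop shows the tip at px (300,208) and the top crop shows it at about (290,170), against predictions of (294,202) and (305,178). I'll triangulate.

```bash
cat >> h.py <<'E'
def tri(us,ut):
    A=[];b=[]
    for c,u in(("side",us),("top",ut)):
        K,e,r=cal(c); d=Ro.from_euler('xyz',r).apply(np.linalg.inv(K)@[*u,1.]); d/=np.linalg.norm(d); M=np.eye(3)-np.outer(d,d); A.append(M); b.append(M@e)
    X=np.linalg.solve(A[0]+A[1],b[0]+b[1]); return X
E
python3 - <<'E'
from h import *
for ut in((289.7,170),(289.5,168),(291,172)):
    X=tri((299.7,207.7),ut); print(np.round(X,1),np.round(proj("side",X)-[299.7,207.7],1),np.round(proj("top",X)-ut,1))
for u in((139.5,72.5),(136,80)): 
  X=tri(u,(55,294)); print("start",X,proj("side",X)-u)
E
```

```text
[ 606.  -132.5  114.4] [[-0.1  0. ]] [[ 0.  -0.1]]
[ 610.  -131.6  112.5] [[ 0.8 -0.2]] [[-0.2  0.8]]
[ 600.5 -136.6  121.2] [[-1.   0.2]] [[ 0.2 -0.9]]
start [250.44775332 525.3039795  273.78186826] [[-2.49089012 -0.28764968]]
start [239.23774701 556.58002261 220.9266139 ] [[-0.83803072 -0.08166823]]
```

```bash
python3 - <<'E'
from h import *
I=snap("c2"); o=ctrl.get_obs(); print(o["position"],o["joint_velocities"].round(3))
J={k:cv2.imread(f"pics/side_{k}.png")[:,:,::-1].astype(int) for k in("g1","g2","c2")}
D=np.abs(J["g1"]-J["c2"]).max(2)>35
print("g1 silhouette rows 150-180, cols 284-316"); 
for r in range(152,182): print(r,"".join("#" if v else "." for v in D[r,280:320]))
print("tcp g1 px",proj("side",[660.7,5,139.8]),"c2 px",proj("side",o["position"]))
E0=np.abs(J["c2"]-cv2.imread("pics/side0.png")[:,:,::-1].astype(int)).max(2)>35
for r in range(180,216): print(r,"".join("#" if v else "." for v in E0[r,275:315]))
both({c:I[c] for c in I},red,KEEP,[660,2,0],115,close=5)
E
```

```text
[ 559.98038369 -167.4971133   211.88245264] [-0.006  0.004  0.003  0.001  0.003  0.    -0.   ]
g1 silhouette rows 150-180, cols 284-316
152 ......##########........................
153 .....###########........................
154 .....###########........................
155 .....###########........................
156 .....##########................#........
157 .....##########.#...######...#####......
158 ....###########.#..########.#######.....
159 ....###########....########.#######.....
160 .....###########...#######..######......
161 .....#############..###.....######......
162 .....##############........#######......
163 .....#####################.#######......
164 .....#############################......
165 .....#############################......
166 .....############################.......
167 .....############################.......
168 ......###########################.......
169 ......######################.###........
170 ......######################............
171 .......#####################............
172 .......#####################............
173 .......########
[... 1521 characters left out ...]
....................
204 ........................................
205 ........................................
206 ........................................
207 ........................................
208 ........................................
209 ........................................
210 ........................................
211 ........................................
212 ........................................
213 ........................................
214 ........................................
215 ........................................
['side', 'top'] [531.9 229.1] yaw -2.2206 cost 2.0
['side'] [657.9 284.5] yaw -0.8772 cost 1.0
['top'] [660.8   1.6] yaw -0.0147 cost 0.033
```

The tip silhouette ends 4–5 px above its predicted position, so the z offset is suspect. I'll probe the bare shelf with closed fingers to find the true height.

```bash
python3 -m jog '[{"ax":0,"ay":0,"az":0,"tx":30,"ty":25,"tz":0,"grip":3},{"ax":0,"ay":0,"az":0,"tx":30,"ty":25,"tz":10,"grip":3},{"ax":0,"ay":0,"az":0,"tx":0,"ty":20,"tz":35,"grip":3},{"ax":0,"ay":0,"az":0,"tx":0,"ty":0,"tz":40,"grip":3},{"ax":0,"ay":0,"az":0,"tx":0,"ty":0,"tz":40,"grip":3}]' 
python3 -m jog '[{"ax":0,"ay":0,"az":0,"tx":0,"ty":0,"tz":30,"grip":3},{"ax":0,"ay":0,"az":0,"tx":0,"ty":0,"tz":15,"grip":3},{"ax":0,"ay":0,"az":0,"tx":0,"ty":0,"tz":0,"grip":3},{"ax":0,"ay":0,"az":0,"tx":0,"ty":0,"tz":0,"grip":3},{"ax":0,"ay":0,"az":0,"tx":0,"ty":0,"tz":0,"grip":3}]' 
python3 - <<'E'
from h import *
I=snap("c3"); o=ctrl.get_obs(); print(o["position"],o["gripper_width"])
out=[]
for c in("side","top"):
    u=proj(c,o["position"])[0]; a=(u-[33,35]).astype(int); print(c,u,a)
    b=I[c][a[1]:a[1]+60,a[0]:a[0]+66,::-1]; r=cv2.resize(b,None,fx=6,fy=6,interpolation=cv2.INTER_CUBIC); r=cv2.convertScaleAbs(r,alpha=1.8,beta=10)
    cv2.drawMarker(r,tuple(((u-a+.5)*6).astype(int).tolist()),(0,255,255),0,16,1); out.append(r)
cv2.imwrite("pics/c3.png",np.hstack(out))
E
```

```text
time: 7.85
position: [501.2, -95.5, 86.8]
eef_rot: [3.141, 0.004, 3.138]
force: [0.5, -0.3, 0.1]
gripper_width: 3.1
grasp_force: 0.0
time: 8.27
position: [501.0, -98.2, 43.0]
eef_rot: [-3.142, 0.002, 3.134]
force: [1.0, -0.4, -0.1]
gripper_width: 2.9
grasp_force: 0.0
[501.20980775 -98.46498969  43.4954052 ] 2.86631662203717
side [264.66214379 221.6670212 ] [231 186]
top [278.9567161  204.55830084] [245 169]
```

View pics/c3.png

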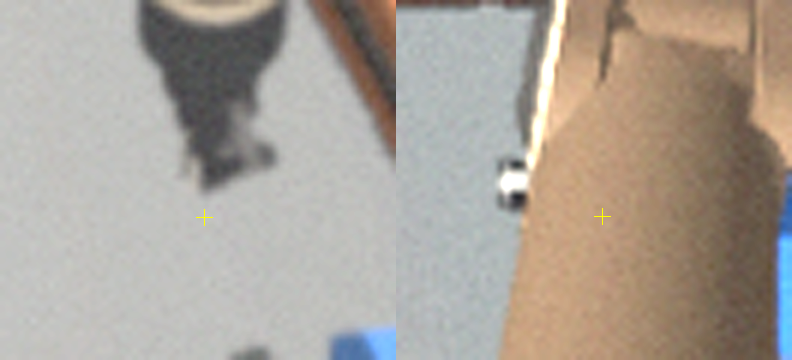

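Side crop: tip at about (203,190) in the crop, against the cross at (204,217), so it appears roughly 15 mm high. Probing the shelf now.

```bash
python3 -m jog '[{"ax":0,"ay":0,"az":0,"tx":0,"ty":0,"tz":10,"grip":3},{"ax":0,"ay":0,"az":0,"tx":0,"ty":0,"tz":10,"grip":3},{"ax":0,"ay":0,"az":0,"tx":0,"ty":0,"tz":8,"grip":3},{"ax":0,"ay":0,"az":0,"tx":0,"ty":0,"tz":0,"grip":3},{"ax":0,"ay":0,"az":0,"tx":0,"ty":0,"tz":0,"grip":3}]' 
python3 -m jog '[{"ax":0,"ay":0,"az":0,"tx":0,"ty":0,"tz":2,"grip":3},{"ax":0,"ay":0,"az":0,"tx":0,"ty":0,"tz":2,"grip":3},{"ax":0,"ay":0,"az":0,"tx":0,"ty":0,"tz":2,"grip":3},{"ax":0,"ay":0,"az":0,"tx":0,"ty":0,"tz":0,"grip":3},{"ax":0,"ay":0,"az":0,"tx":0,"ty":0,"tz":0,"grip":3}]' 
python3 -m jog '[{"ax":0,"ay":0,"az":0,"tx":0,"ty":0,"tz":2,"grip":3},{"ax":0,"ay":0,"az":0,"tx":0,"ty":0,"tz":2,"grip":3},{"ax":0,"ay":0,"az":0,"tx":0,"ty":0,"tz":2,"grip":3},{"ax":0,"ay":0,"az":0,"tx":0,"ty":0,"tz":0,"grip":3},{"ax":0,"ay":0,"az":0,"tx":0,"ty":0,"tz":0,"grip":3}]'
```

```text
time: 8.78
position: [499.1, -98.6, 13.2]
eef_rot: [3.142, -0.002, 3.133]
force: [0.0, 0.6, -0.2]
gripper_width: 3.1
grasp_force: 0.0
time: 9.2
position: [499.8, -98.6, 8.0]
eef_rot: [3.142, -0.0, 3.133]
force: [-0.5, -1.2, 0.5]
gripper_width: 3.2
grasp_force: 0.0
time: 9.62
position: [499.7, -98.6, 1.8]
eef_rot: [3.142, -0.0, 3.133]
force: [-0.4, -0.2, -0.6]
gripper_width: 3.1
grasp_force: 0.0
```

```bash
python3 -m jog '[{"ax":0,"ay":0,"az":0,"tx":0,"ty":0,"tz":1.5,"grip":3},{"ax":0,"ay":0,"az":0,"tx":0,"ty":0,"tz":1.5,"grip":3},{"ax":0,"ay":0,"az":0,"tx":0,"ty":0,"tz":0,"grip":3},{"ax":0,"ay":0,"az":0,"tx":0,"ty":0,"tz":0,"grip":3}]' 
python3 - <<'E'
from h import *
I=snap("c4"); o=ctrl.get_obs(); print(o["position"],o["force"],o["tau"].round(1))
J=cv2.imread("pics/side0.png")[:,:,::-1].astype(int); u=proj("side",o["position"])[0]; print(u)
D=np.abs(I["side"].astype(int)-J).max(2)>30
for r in range(int(u[1])-22,int(u[1])+10): print(r,"".join("#" if v else "." for v in D[r,int(u[0])-20:int(u[0])+25]))
E
```

```text
time: 9.95
position: [499.7, -98.6, -1.1]
eef_rot: [3.142, -0.0, 3.133]
force: [0.3, 0.0, 0.1]
gripper_width: 2.7
grasp_force: 0.0
[499.80036288 -98.61349341  -1.01025461] [ 0.05498167 -0.34622615  0.44932976] [ -0.  -52.9   3.4 -18.7   0.    0.    0. ]
[263.8996979  229.22947048]
207 ...............################..............
208 ...............###############...............
209 ...............###############...............
210 ................##############...............
211 ................##############...............
212 .................#############...............
213 .................############................
214 .................###########.................
215 .................##########..................
216 ..................#########..................
217 ..................#########..................
218 ..................#########..................
219 ...................########..###.............
220 ....................#############............
221 .....................########.###............
222 .....................########................
223 .....................#######.................
224 .....................####....................
225 .....................#.......................
226 .............................................
227 .............................................
228 .............................................
229 .............................................
230 .............................................
231 .............................................
232 .............................................
233 .............................................
234 .............................................
235 ........................##...................
236 .......................####..................
237 .......................#####.................
238 .......................#####.................
```

```bash
python3 -m jog '[{"ax":0,"ay":0,"az":0,"tx":0,"ty":0,"tz":2,"grip":3},{"ax":0,"ay":0,"az":0,"tx":0,"ty":0,"tz":2,"grip":3},{"ax":0,"ay":0,"az":0,"tx":0,"ty":0,"tz":2,"grip":3},{"ax":0,"ay":0,"az":0,"tx":0,"ty":0,"tz":0,"grip":3},{"ax":0,"ay":0,"az":0,"tx":0,"ty":0,"tz":0,"grip":3}]'
python3 -m jog '[{"ax":0,"ay":0,"az":0,"tx":0,"ty":0,"tz":2,"grip":3},{"ax":0,"ay":0,"az":0,"tx":0,"ty":0,"tz":2,"grip":3},{"ax":0,"ay":0,"az":0,"tx":0,"ty":0,"tz":0,"grip":3},{"ax":0,"ay":0,"az":0,"tx":0,"ty":0,"tz":0,"grip":3}]' 

```

```text
time: 10.47
position: [499.6, -98.6, -7.2]
eef_rot: [3.142, -0.0, 3.133]
force: [-0.1, -0.2, -0.5]
gripper_width: 3.0
grasp_force: 0.0
time: 10.8
position: [499.6, -98.6, -11.2]
eef_rot: [3.142, -0.0, 3.133]
force: [0.6, -0.0, -1.1]
gripper_width: 3.0
grasp_force: 0.0
```

```bash
python3 -m jog '[{"ax":0,"ay":0,"az":0,"tx":0,"ty":0,"tz":2,"grip":3},{"ax":0,"ay":0,"az":0,"tx":0,"ty":0,"tz":0,"grip":3},{"ax":0,"ay":0,"az":0,"tx":0,"ty":0,"tz":0,"grip":3}]' 
python3 -m jog '[{"ax":0,"ay":0,"az":0,"tx":0,"ty":0,"tz":2,"grip":3},{"ax":0,"ay":0,"az":0,"tx":0,"ty":0,"tz":0,"grip":3},{"ax":0,"ay":0,"az":0,"tx":0,"ty":0,"tz":0,"grip":3}]'
```

```text
time: 11.05
position: [499.7, -98.6, -13.1]
eef_rot: [3.142, -0.0, 3.133]
force: [0.3, -0.1, 0.8]
gripper_width: 2.9
grasp_force: 0.0
time: 11.3
position: [499.7, -98.6, -15.1]
eef_rot: [3.142, -0.0, 3.133]
force: [0.4, -0.2, -0.1]
gripper_width: 3.1
grasp_force: 0.0
```

```bash
python3 -m jog '[{"ax":0,"ay":0,"az":0,"tx":0,"ty":0,"tz":2,"grip":3},{"ax":0,"ay":0,"az":0,"tx":0,"ty":0,"tz":1,"grip":3},{"ax":0,"ay":0,"az":0,"tx":0,"ty":0,"tz":0,"grip":3}]' |grep -E "pos|force"
python3 -m jog '[{"ax":0,"ay":0,"az":0,"tx":0,"ty":0,"tz":2,"grip":3},{"ax":0,"ay":0,"az":0,"tx":0,"ty":0,"tz":1,"grip":3},{"ax":0,"ay":0,"az":0,"tx":0,"ty":0,"tz":0,"grip":3}]' |grep -E "pos|force"
python3 -m jog '[{"ax":0,"ay":0,"az":0,"tx":0,"ty":0,"tz":1,"grip":3},{"ax":0,"ay":0,"az":0,"tx":0,"ty":0,"tz":1,"grip":3},{"ax":0,"ay":0,"az":0,"tx":0,"ty":0,"tz":0,"grip":3}]' |grep -E "pos|force"
```

```text
position: [499.6, -98.6, -18.3]
force: [0.5, -0.1, -0.3]
grasp_force: 0.0
position: [499.6, -98.6, -21.3]
force: [0.8, 0.9, 0.1]
grasp_force: 0.0
position: [499.7, -98.6, -23.2]
force: [0.0, 0.9, -0.4]
grasp_force: 0.0
```

```bash
python3 -m jog '[{"ax":0,"ay":0,"az":0,"tx":0,"ty":0,"tz":1,"grip":3},{"ax":0,"ay":0,"az":0,"tx":0,"ty":0,"tz":1,"grip":3},{"ax":0,"ay":0,"az":0,"tx":0,"ty":0,"tz":0,"grip":3}]' |grep -E "pos|^force"
python3 -m jog '[{"ax":0,"ay":0,"az":0,"tx":0,"ty":0,"tz":1,"grip":3},{"ax":0,"ay":0,"az":0,"tx":0,"ty":0,"tz":1,"grip":3},{"ax":0,"ay":0,"az":0,"tx":0,"ty":0,"tz":0,"grip":3}]' |grep -E "pos|^force"
python3 - <<'E'
from h import *
I=snap("c5"); o=ctrl.get_obs(); print(o["qpos"].round(4),o["position"],o["eef_rot"])
J=cv2.imread("pics/side0.png")[:,:,::-1].astype(int); u=proj("side",o["position"])[0]; print(u)
D=np.abs(I["side"].astype(int)-J).max(2)>30
for r in range(int(u[1])-22,int(u[1])+10): print(r,"".join("#" if v else "." for v in D[r,int(u[0])-20:int(u[0])+25]))
E
```

```text
position: [499.7, -98.6, -25.2]
force: [-0.1, 0.1, -0.2]
position: [499.7, -98.6, -27.2]
force: [-0.7, 0.3, 0.0]
[-0.0282  0.5311  0.163   2.0675 -0.1569  0.5544  1.8084] [499.78477896 -98.59758316 -27.06382746] [ 3.14154789e+00 -6.11334263e-05  3.13285974e+00]
[263.67590236 233.3996526 ]
211 ..............#################..............
212 ..............################...............
213 ...............##############................
214 ...............##############................
215 ................#############................
216 ................#############................
217 ................#############................
218 .................############................
219 .................##########..................
220 ..................#########..................
221 ..................########...................
222 ..................#########..................
223 ..................#########..................
224 ..................#########..###.............
225 ..................##############.............
226 ....................#########.##.............
227 ....................########.................
228 ....................#######..................
229 .....................####....................
230 ....................####.....................
231 ....................####.....................
232 ....................#####....................
233 .....................######..................
234 .....................######..................
235 .....................#######.................
236 .....................#######.................
237 ......................#######................
238 ......................#######................
239 ......................#######................
240 ........................#######..............
241 ........................########.............
242 ........................#########...........#
```

```bash
python3 -m jog '[{"ax":0,"ay":0,"az":0,"tx":0,"ty":0,"tz":1,"grip":3},{"ax":0,"ay":0,"az":0,"tx":0,"ty":0,"tz":1,"grip":3},{"ax":0,"ay":0,"az":0,"tx":0,"ty":0,"tz":0,"grip":3}]' |grep -E "pos|^force"
python3 -m jog '[{"ax":0,"ay":0,"az":0,"tx":0,"ty":0,"tz":1,"grip":3},{"ax":0,"ay":0,"az":0,"tx":0,"ty":0,"tz":0,"grip":3},{"ax":0,"ay":0,"az":0,"tx":0,"ty":0,"tz":0,"grip":3}]' |grep -E "pos|^force"
```

```text
position: [499.7, -98.6, -29.2]
force: [-0.1, 0.1, 0.2]
position: [499.7, -98.6, -30.1]
force: [0.2, -0.0, -0.2]
```

```bash
python3 -m jog '[{"ax":0,"ay":0,"az":0,"tx":0,"ty":0,"tz":1,"grip":3},{"ax":0,"ay":0,"az":0,"tx":0,"ty":0,"tz":0,"grip":3},{"ax":0,"ay":0,"az":0,"tx":0,"ty":0,"tz":0,"grip":3}]' |grep -E "pos|^force"
python3 -m jog '[{"ax":0,"ay":0,"az":0,"tx":0,"ty":0,"tz":1,"grip":3},{"ax":0,"ay":0,"az":0,"tx":0,"ty":0,"tz":0,"grip":3},{"ax":0,"ay":0,"az":0,"tx":0,"ty":0,"tz":0,"grip":3}]' |grep -E "pos|^force"
python3 -c "
from cell import ctrl
print(ctrl.tcp_to_grasp,[a for a in dir(ctrl) if a[0]!='_'])"
```

```text
position: [499.8, -98.6, -31.1]
force: [0.1, -0.2, -1.0]
position: [499.7, -98.6, -32.1]
force: [0.4, -0.9, -0.2]
18.700000000000003 ['Unreachable', 'get_obs', 'tcp_to_grasp']
```

```bash
python3 -m jog '[{"ax":0,"ay":0,"az":0,"tx":0,"ty":0,"tz":1.5,"grip":3},{"ax":0,"ay":0,"az":0,"tx":0,"ty":0,"tz":0,"grip":3}]' |grep -E "pos|^force"
python3 -m jog '[{"ax":0,"ay":0,"az":0,"tx":0,"ty":0,"tz":1.5,"grip":3},{"ax":0,"ay":0,"az":0,"tx":0,"ty":0,"tz":0,"grip":3}]' |grep -E "pos|^force"
python3 -m jog '[{"ax":0,"ay":0,"az":0,"tx":0,"ty":0,"tz":1.5,"grip":3},{"ax":0,"ay":0,"az":0,"tx":0,"ty":0,"tz":0,"grip":3}]' |grep -E "pos|^force"
```

```text
position: [499.7, -98.6, -33.7]
force: [0.6, 0.2, 0.1]
position: [499.7, -98.6, -35.3]
force: [0.2, 0.5, -0.0]
position: [499.7, -98.6, -36.8]
force: [0.1, -0.1, -0.0]
```

```bash
python3 - <<'E'
from h import *
I=snap("c6"); o=ctrl.get_obs(); p=o["position"]; out=[]
b=I["side"][195:260,230:300,::-1]; r=cv2.resize(b,None,fx=8,fy=8,interpolation=cv2.INTER_CUBIC); r=cv2.convertScaleAbs(r,alpha=2.2,beta=10)
for z,col in((0,(0,255,255)),(30,(0,0,255))):
    u=proj("side",[p[0],p[1],z])[0]; print(z,u); cv2.drawMarker(r,tuple(((u-[230,195]+.5)*8).astype(int).tolist()),col,0,12,1)
cv2.imwrite("pics/c6.png",r)
E
```

```text
0 [263.89606444 229.0702805 ]
30 [264.15467476 224.11412811]
```

View pics/c6.png

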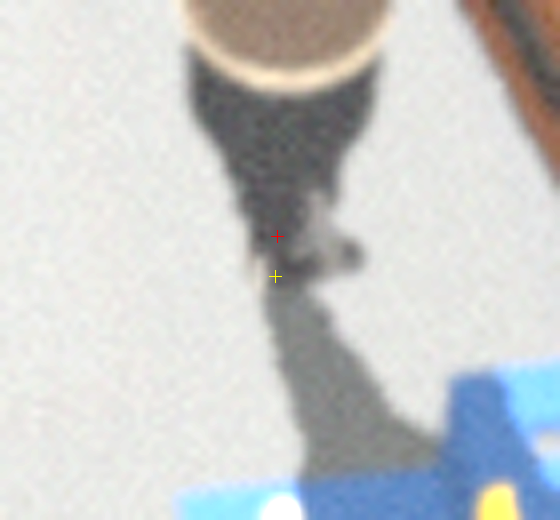

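The tip now meets its own shadow on the shelf (crop (275,285)) while the reading says z = -37. The reading is therefore about 37 mm low; contact will fix the exact value.

```bash
python3 -m jog '[{"ax":0,"ay":0,"az":0,"tx":0,"ty":0,"tz":1,"grip":3},{"ax":0,"ay":0,"az":0,"tx":0,"ty":0,"tz":0,"grip":3}]' |grep -E "pos|^force"
python3 -m jog '[{"ax":0,"ay":0,"az":0,"tx":0,"ty":0,"tz":1,"grip":3},{"ax":0,"ay":0,"az":0,"tx":0,"ty":0,"tz":0,"grip":3}]' |grep -E "pos|^force"
python3 -m jog '[{"ax":0,"ay":0,"az":0,"tx":0,"ty":0,"tz":1,"grip":3},{"ax":0,"ay":0,"az":0,"tx":0,"ty":0,"tz":0,"grip":3}]' |grep -E "pos|^force"
python3 -m jog '[{"ax":0,"ay":0,"az":0,"tx":0,"ty":0,"tz":1,"grip":3},{"ax":0,"ay":0,"az":0,"tx":0,"ty":0,"tz":0,"grip":3}]' |grep -E "pos|^force"
python3 -m jog '[{"ax":0,"ay":0,"az":0,"tx":0,"ty":0,"tz":1,"grip":3},{"ax":0,"ay":0,"az":0,"tx":0,"ty":0,"tz":0,"grip":3}]' |grep -E "pos|^force"
```

```text
position: [499.9, -98.6, -37.2]
force: [-1.2, 1.0, 4.0]
position: [500.0, -98.6, -37.3]
force: [-4.8, 0.6, 18.1]
position: [500.0, -98.6, -37.4]
force: [-9.0, 1.4, 30.2]
position: [500.0, -98.6, -37.5]
force: [-12.4, 2.5, 43.4]
position: [500.0, -98.7, -37.5]
force: [-15.3, 3.0, 56.9]
```

Contact at a reading of z = -37.1, so true z = reading + 37. Now back to the keeper with that correction.

```bash
sed -i 's/d=np.array(\[x,y,z\])/d=np.array([x,y,z-37.1])/' h.py
python3 -m jog '[{"ax":0,"ay":0,"az":0,"tx":0,"ty":0,"tz":-40,"grip":85},{"ax":0,"ay":0,"az":0,"tx":0,"ty":0,"tz":-40,"grip":85},{"ax":0,"ay":0,"az":0,"tx":0,"ty":0,"tz":-40,"grip":85},{"ax":0,"ay":0,"az":0,"tx":0,"ty":0,"tz":-40,"grip":85},{"ax":0,"ay":0,"az":0,"tx":-20,"ty":10,"tz":-30,"grip":85}]' >/dev/null
python3 -m jog '[{"ax":0,"ay":0,"az":0,"tx":-33,"ty":22,"tz":0,"grip":85},{"ax":0,"ay":0,"az":0,"tx":-33,"ty":22,"tz":0,"grip":85},{"ax":0,"ay":0,"az":0,"tx":-33,"ty":22,"tz":0,"grip":85},{"ax":0,"ay":0,"az":0,"tx":-33,"ty":22,"tz":0,"grip":85},{"ax":0,"ay":0,"az":0,"tx":0,"ty":0,"tz":0,"grip":85}]' >/dev/null
python3 -m jog '[{"ax":0,"ay":0,"az":0,"tx":0,"ty":0,"tz":0,"grip":85},{"ax":0,"ay":0,"az":0,"tx":0,"ty":0,"tz":0,"grip":85}]'
python3 - <<'E'
from h import *
go(659,2,134,179.3)
I=snap(); M={"side":biggest(near(red,"side",[659,2,135])(I["side"]),5)}; print(fit(M,KEEP,[659,2,0],115), M["side"].sum())
E
```

```text
time: 16.08
position: [652.0, -2.4, 147.8]
eef_rot: [-3.141, -0.001, 3.133]
force: [-0.5, -0.8, -0.1]
gripper_width: 85.1
grasp_force: 0.0
az 0.2 | before turn tx,ty,tz [-7.   4.5 50.9] | after turn [-7.   4.6 50.9]
(array([ 6.55989212e+02,  3.65780347e+00, -1.65145625e-02]), np.float64(0.10411567161801348)) 362.0
```

```bash
python3 -m jog '[{"ax":0,"ay":0,"az":0,"tx":-7,"ty":4.5,"tz":0,"grip":85},{"ax":0,"ay":0,"az":0,"tx":0,"ty":0,"tz":15,"grip":85},{"ax":0,"ay":0,"az":0,"tx":0,"ty":0,"tz":8,"grip":85},{"ax":0,"ay":0,"az":0,"tx":0,"ty":0,"tz":4,"grip":85},{"ax":0,"ay":0,"az":0,"tx":0,"ty":0,"tz":0,"grip":85}]'
python3 -m jog '[{"ax":0,"ay":0,"az":0,"tx":0,"ty":0,"tz":8,"grip":85},{"ax":0,"ay":0,"az":0,"tx":0,"ty":0,"tz":8,"grip":85},{"ax":0,"ay":0,"az":0,"tx":0,"ty":0,"tz":8,"grip":85},{"ax":0,"ay":0,"az":0,"tx":0,"ty":0,"tz":0,"grip":85},{"ax":0,"ay":0,"az":0,"tx":0,"ty":0,"tz":0,"grip":85}]'
python3 -m jog '[{"ax":0,"ay":0,"az":0,"tx":0,"ty":0,"tz":0,"grip":15},{"ax":0,"ay":0,"az":0,"tx":0,"ty":0,"tz":0,"grip":15},{"ax":0,"ay":0,"az":0,"tx":0,"ty":0,"tz":0,"grip":15},{"ax":0,"ay":0,"az":0,"tx":0,"ty":0,"tz":0,"grip":15},{"ax":0,"ay":0,"az":0,"tx":0,"ty":0,"tz":0,"grip":15}]' 40
python3 -m jog '[{"ax":0,"ay":0,"az":0,"tx":0,"ty":0,"tz":0,"grip":15},{"ax":0,"ay":0,"az":0,"tx":0,"ty":0,"tz":0,"grip":15},{"ax":0,"ay":0,"az":0,"tx":0,"ty":0,"tz":0,"grip":15},{"ax":0,"ay":0,"az":0,"tx":0,"ty":0,"tz":0,"grip":15},{"ax":0,"ay":0,"az":0,"tx":0,"ty":0,"tz":0,"grip":15}]' 40
```

```text
time: 16.6
position: [658.8, 2.1, 120.4]
eef_rot: [-3.141, -0.002, 3.132]
force: [-0.7, -0.0, 0.3]
gripper_width: 84.7
grasp_force: 0.0
time: 17.02
position: [659.2, 2.5, 96.7]
eef_rot: [-3.141, -0.001, 3.133]
force: [-0.5, -0.3, 0.3]
gripper_width: 85.0
grasp_force: 0.0
time: 17.43
position: [659.9, 2.5, 97.8]
eef_rot: [3.141, 0.001, 3.133]
force: [-0.6, -0.3, 0.1]
gripper_width: 25.0
grasp_force: 0.0
time: 17.85
position: [660.0, 2.5, 97.9]
eef_rot: [3.142, 0.001, 3.133]
force: [0.4, 0.9, 4.1]
gripper_width: 21.3
grasp_force: 40.6
```

Keeper gripped (21.3 mm, 40.6 N). Lifting it and carrying it to bare shelf near (440,100).

```bash
python3 -m jog '[{"ax":0,"ay":0,"az":0,"tx":0,"ty":0,"tz":-8,"grip":15},{"ax":0,"ay":0,"az":0,"tx":0,"ty":0,"tz":-12,"grip":15},{"ax":0,"ay":0,"az":0,"tx":0,"ty":0,"tz":-15,"grip":15},{"ax":0,"ay":0,"az":0,"tx":0,"ty":0,"tz":-15,"grip":15},{"ax":0,"ay":0,"az":0,"tx":0,"ty":0,"tz":-15,"grip":15}]'
python3 -m jog '[{"ax":0,"ay":0,"az":0,"tx":10,"ty":4,"tz":-5,"grip":15},{"ax":0,"ay":0,"az":0,"tx":25,"ty":11,"tz":0,"grip":15},{"ax":0,"ay":0,"az":0,"tx":30,"ty":14,"tz":0,"grip":15},{"ax":0,"ay":0,"az":0,"tx":30,"ty":14,"tz":0,"grip":15},{"ax":0,"ay":0,"az":0,"tx":30,"ty":14,"tz":0,"grip":15}]' >/dev/null
python3 -m jog '[{"ax":0,"ay":0,"az":0,"tx":30,"ty":14,"tz":5,"grip":15},{"ax":0,"ay":0,"az":0,"tx":30,"ty":14,"tz":10,"grip":15},{"ax":0,"ay":0,"az":0,"tx":25,"ty":11,"tz":20,"grip":15},{"ax":0,"ay":0,"az":0,"tx":10,"ty":2,"tz":30,"grip":15},{"ax":0,"ay":0,"az":0,"tx":0,"ty":0,"tz":25,"grip":15}]' >/dev/null
python3 -m jog '[{"ax":0,"ay":0,"az":0,"tx":0,"ty":0,"tz":25,"grip":15},{"ax":0,"ay":0,"az":0,"tx":0,"ty":0,"tz":25,"grip":15},{"ax":0,"ay":0,"az":0,"tx":0,"ty":0,"tz":18,"grip":15},{"ax":0,"ay":0,"az":0,"tx":0,"ty":0,"tz":0,"grip":15},{"ax":0,"ay":0,"az":0,"tx":0,"ty":0,"tz":0,"grip":15}]'
```

```text
time: 18.27
position: [659.5, 2.4, 163.9]
eef_rot: [-3.142, -0.0, 3.133]
force: [0.9, 1.3, -1.2]
gripper_width: 21.2
grasp_force: 40.1
time: 19.52
position: [439.3, 102.2, 9.3]
eef_rot: [-3.141, -0.002, 3.133]
force: [-0.1, 0.8, -0.9]
gripper_width: 21.4
grasp_force: 40.0
```

```bash
python3 -m jog '[{"ax":0,"ay":0,"az":0,"tx":0,"ty":0,"tz":10,"grip":15},{"ax":0,"ay":0,"az":0,"tx":0,"ty":0,"tz":8,"grip":15},{"ax":0,"ay":0,"az":0,"tx":0,"ty":0,"tz":4,"grip":15},{"ax":0,"ay":0,"az":0,"tx":0,"ty":0,"tz":1,"grip":15},{"ax":0,"ay":0,"az":0,"tx":0,"ty":0,"tz":0,"grip":15}]'
python3 -m jog '[{"ax":0,"ay":0,"az":0,"tx":0,"ty":0,"tz":1,"grip":15},{"ax":0,"ay":0,"az":0,"tx":0,"ty":0,"tz":1,"grip":15},{"ax":0,"ay":0,"az":0,"tx":0,"ty":0,"tz":1,"grip":15},{"ax":0,"ay":0,"az":0,"tx":0,"ty":0,"tz":0,"grip":15},{"ax":0,"ay":0,"az":0,"tx":0,"ty":0,"tz":0,"grip":15}]'
```

```text
time: 19.93
position: [440.5, 102.3, -13.6]
eef_rot: [-3.142, -0.0, 3.133]
force: [-0.3, 1.0, -1.0]
gripper_width: 21.1
grasp_force: 40.1
time: 20.35
position: [440.6, 102.4, -16.5]
eef_rot: [3.142, 0.0, 3.133]
force: [0.3, 0.2, -1.8]
gripper_width: 21.4
grasp_force: 40.1
```

```bash
python3 -m jog '[{"ax":0,"ay":0,"az":0,"tx":0,"ty":0,"tz":1,"grip":15},{"ax":0,"ay":0,"az":0,"tx":0,"ty":0,"tz":0,"grip":15},{"ax":0,"ay":0,"az":0,"tx":0,"ty":0,"tz":0,"grip":30},{"ax":0,"ay":0,"az":0,"tx":0,"ty":0,"tz":0,"grip":50},{"ax":0,"ay":0,"az":0,"tx":0,"ty":0,"tz":0,"grip":70}]'
python3 -m jog '[{"ax":0,"ay":0,"az":0,"tx":0,"ty":0,"tz":0,"grip":70},{"ax":0,"ay":0,"az":0,"tx":0,"ty":0,"tz":0,"grip":70},{"ax":0,"ay":0,"az":0,"tx":0,"ty":0,"tz":-15,"grip":85},{"ax":0,"ay":0,"az":0,"tx":0,"ty":0,"tz":-25,"grip":85},{"ax":0,"ay":0,"az":0,"tx":0,"ty":0,"tz":-35,"grip":85}]'
python3 -m jog '[{"ax":0,"ay":0,"az":7,"tx":0,"ty":0,"tz":-35,"grip":85},{"ax":0,"ay":0,"az":7,"tx":0,"ty":0,"tz":-30,"grip":85},{"ax":0,"ay":0,"az":7,"tx":0,"ty":0,"tz":-20,"grip":85},{"ax":0,"ay":0,"az":7,"tx":0,"ty":0,"tz":0,"grip":85},{"ax":0,"ay":0,"az":7,"tx":0,"ty":0,"tz":0,"grip":85}]' >/dev/null
python3 -m jog '[{"ax":0,"ay":0,"az":7,"tx":0,"ty":0,"tz":0,"grip":85},{"ax":0,"ay":0,"az":7,"tx":0,"ty":0,"tz":0,"grip":85},{"ax":0,"ay":0,"az":7,"tx":0,"ty":0,"tz":0,"grip":85},{"ax":0,"ay":0,"az":7,"tx":0,"ty":0,"tz":0,"grip":85},{"ax":0,"ay":0,"az":7,"tx":0,"ty":0,"tz":0,"grip":85}]' >/dev/null
python3 -m jog '[{"ax":0,"ay":0,"az":7,"tx":0,"ty":0,"tz":0,"grip":85},{"ax":0,"ay":0,"az":7,"tx":0,"ty":0,"tz":0,"grip":85},{"ax":0,"ay":0,"az":7,"tx":0,"ty":0,"tz":0,"grip":85},{"ax":0,"ay":0,"az":7,"tx":0,"ty":0,"tz":0,"grip":85},{"ax":0,"ay":0,"az":5.5,"tx":0,"ty":0,"tz":0,"grip":85}]'
python3 - <<'E'
from h import *
I=snap("k1"); print("holder"); both(I,blue,HOLD,[510,-312,-.25],0,close=9)
print("keeper"); both(I,red,KEEP,[440,102,0],0,close=5)
go(505.6,-311,210,76)
E
```

```text
time: 20.77
position: [440.7, 102.4, -17.5]
eef_rot: [3.142, 0.0, 3.133]
force: [0.7, -0.2, -0.3]
gripper_width: 52.9
grasp_force: 0.0
time: 21.18
position: [438.7, 101.8, 56.5]
eef_rot: [-3.14, -0.004, 3.133]
force: [0.7, 0.6, 0.1]
gripper_width: 84.9
grasp_force: 0.0
time: 22.43
position: [440.4, 102.4, 142.4]
eef_rot: [-3.141, 0.0, 1.32]
force: [-0.6, -0.2, -0.3]
gripper_width: 85.3
grasp_force: 0.0
holder
['side', 'top'] [ 508.8 -311.6] yaw -0.2472 cost 0.044
['side'] [ 507.2 -311.2] yaw -0.2516 cost 0.023
['top'] [ 510.  -311.9] yaw -0.2433 cost 0.007
keeper
['side', 'top'] [439.  100.4] yaw 0.0024 cost 1.379
['side'] [436.8 103.5] yaw -0.0155 cost 0.094
['top'] [439.4  92.4] yaw 0.0109 cost 1.209
az -0.09 | before turn tx,ty,tz [-385.1  163.9  -30.5] | after turn [-385.4  163.3  -30.5]
```

Keeper is laid flat at (440,103) and released. Now to the holder.

```bash
python3 -m jog '[{"ax":0,"ay":0,"az":0,"tx":-25,"ty":10,"tz":-15,"grip":85},{"ax":0,"ay":0,"az":0,"tx":-35,"ty":15,"tz":-15,"grip":85},{"ax":0,"ay":0,"az":0,"tx":-35,"ty":15,"tz":0,"grip":85},{"ax":0,"ay":0,"az":0,"tx":-35,"ty":15,"tz":0,"grip":85},{"ax":0,"ay":0,"az":0,"tx":-35,"ty":15,"tz":0,"grip":85}]' >/dev/null
python3 -m jog '[{"ax":0,"ay":0,"az":0,"tx":-35,"ty":15,"tz":0,"grip":85},{"ax":0,"ay":0,"az":0,"tx":-35,"ty":15,"tz":0,"grip":85},{"ax":0,"ay":0,"az":0,"tx":-35,"ty":15,"tz":0,"grip":85},{"ax":0,"ay":0,"az":0,"tx":-35,"ty":15,"tz":0,"grip":85},{"ax":0,"ay":0,"az":0,"tx":-35,"ty":15,"tz":0,"grip":85}]' >/dev/null
python3 -m jog '[{"ax":0,"ay":0,"az":0,"tx":-30,"ty":13,"tz":0,"grip":85},{"ax":0,"ay":0,"az":0,"tx":-15,"ty":6,"tz":0,"grip":85},{"ax":0,"ay":0,"az":0,"tx":0,"ty":0,"tz":0,"grip":85},{"ax":0,"ay":0,"az":0,"tx":0,"ty":0,"tz":0,"grip":85},{"ax":0,"ay":0,"az":0,"tx":0,"ty":0,"tz":0,"grip":85}]'
python3 - <<'E'
from h import *
go(505.6,-311,85,75.9)
E
```

```text
time: 23.78
position: [506.4, -309.7, 172.0]
eef_rot: [-3.141, -0.001, 1.329]
force: [-0.2, 0.1, -0.0]
gripper_width: 85.2
grasp_force: 0.0
az 0.23 | before turn tx,ty,tz [ -1.6  -0.4 124.1] | after turn [ -1.6  -0.4 124.1]
```

```bash
python3 -m jog '[{"ax":0,"ay":0,"az":0,"tx":-1.5,"ty":-0.4,"tz":30,"grip":85},{"ax":0,"ay":0,"az":0,"tx":0,"ty":0,"tz":30,"grip":85},{"ax":0,"ay":0,"az":0,"tx":0,"ty":0,"tz":15,"grip":85},{"ax":0,"ay":0,"az":0,"tx":0,"ty":0,"tz":10,"grip":85},{"ax":0,"ay":0,"az":0,"tx":0,"ty":0,"tz":0,"grip":85}]'
python3 -m jog '[{"ax":0,"ay":0,"az":0,"tx":0,"ty":0,"tz":10,"grip":85},{"ax":0,"ay":0,"az":0,"tx":0,"ty":0,"tz":10,"grip":85},{"ax":0,"ay":0,"az":0,"tx":0,"ty":0,"tz":10,"grip":85},{"ax":0,"ay":0,"az":0,"tx":0,"ty":0,"tz":10,"grip":85},{"ax":0,"ay":0,"az":0,"tx":0,"ty":0,"tz":0,"grip":85}]'
python3 -m jog '[{"ax":0,"ay":0,"az":0,"tx":0,"ty":0,"tz":0,"grip":30},{"ax":0,"ay":0,"az":0,"tx":0,"ty":0,"tz":0,"grip":20},{"ax":0,"ay":0,"az":0,"tx":0,"ty":0,"tz":0,"grip":20},{"ax":0,"ay":0,"az":0,"tx":0,"ty":0,"tz":0,"grip":20},{"ax":0,"ay":0,"az":0,"tx":0,"ty":0,"tz":0,"grip":20}]' 60
```

```text
time: 24.2
position: [505.1, -309.9, 85.7]
eef_rot: [-3.138, -0.001, 1.329]
force: [-0.9, 0.5, -0.1]
gripper_width: 84.8
grasp_force: 0.0
time: 24.62
position: [504.8, -311.3, 45.4]
eef_rot: [-3.139, -0.001, 1.327]
force: [0.1, -0.1, 0.3]
gripper_width: 85.1
grasp_force: 0.0
time: 25.03
position: [506.0, -312.3, 47.9]
eef_rot: [3.141, 0.0, 1.326]
force: [-0.8, 0.2, 1.0]
gripper_width: 25.2
grasp_force: 0.0
```

```bash
python3 -m jog '[{"ax":0,"ay":0,"az":0,"tx":0,"ty":0,"tz":3,"grip":16},{"ax":0,"ay":0,"az":0,"tx":0,"ty":0,"tz":0,"grip":13},{"ax":0,"ay":0,"az":0,"tx":0,"ty":0,"tz":0,"grip":5},{"ax":0,"ay":0,"az":0,"tx":0,"ty":0,"tz":0,"grip":5},{"ax":0,"ay":0,"az":0,"tx":0,"ty":0,"tz":0,"grip":5}]' 60
python3 -m jog '[{"ax":0,"ay":0,"az":0,"tx":0,"ty":0,"tz":0,"grip":5},{"ax":0,"ay":0,"az":0,"tx":0,"ty":0,"tz":0,"grip":5},{"ax":0,"ay":0,"az":0,"tx":0,"ty":0,"tz":0,"grip":5},{"ax":0,"ay":0,"az":0,"tx":0,"ty":0,"tz":0,"grip":5}]' 90
```

```text
time: 25.45
position: [505.3, -312.0, 44.3]
eef_rot: [-3.141, -0.0, 1.326]
force: [-1.8, 0.5, 1.3]
gripper_width: 8.9
grasp_force: 59.3
time: 25.78
position: [505.7, -312.1, 44.4]
eef_rot: [-3.141, -0.0, 1.326]
force: [-0.1, 0.8, -1.2]
gripper_width: 8.9
grasp_force: 88.1
```

Holder fin gripped (88 N). Lift it, and measure the exposed pins while the arm is clear of the rail.

```bash
python3 -m jog '[{"ax":0,"ay":0,"az":0,"tx":0,"ty":0,"tz":-6,"grip":5},{"ax":0,"ay":0,"az":0,"tx":0,"ty":0,"tz":-14,"grip":5},{"ax":0,"ay":0,"az":0,"tx":0,"ty":0,"tz":-20,"grip":5},{"ax":0,"ay":0,"az":0,"tx":0,"ty":0,"tz":-25,"grip":5},{"ax":0,"ay":0,"az":0,"tx":0,"ty":0,"tz":-25,"grip":5}]'
python3 -m jog '[{"ax":0,"ay":0,"az":0,"tx":0,"ty":0,"tz":-15,"grip":5},{"ax":0,"ay":0,"az":0,"tx":0,"ty":0,"tz":0,"grip":5},{"ax":0,"ay":0,"az":0,"tx":0,"ty":0,"tz":0,"grip":5},{"ax":0,"ay":0,"az":0,"tx":0,"ty":0,"tz":0,"grip":5}]'
python3 - <<'E'
from h import *
I=snap("r1")
for c in I:
    for n in("rail_pin0","rail_pin1"):
        print(c,n,[(np.round(back(c,d["xy"],115)[:2],1).tolist(),round(d["confidence"],2)) for d in imaging.tip_of(c,n)[:4]])
# top face of rail in top view
h=I["top"]; m=hsv(h,(9,120,165),(16,255,255)); 
RT=[box(-22,22,-115,115,114,115)]
m=near(lambda im:m,"top",[660,3,115],45)(h); M={"top":biggest(m,5)}; print("railtop",M["top"].sum(),fit(M,RT,[660,3,-.01],0))
u=proj("top",[660,3,115])[0].astype(int); 
for r in range(u[1]-10,u[1]+12): print(r,"".join("#" if v else "." for v in M["top"][r,u[0]-40:u[0]+40]))
o=ctrl.get_obs()["position"]; print(o)
M={c:biggest(near(blue,c,[500,-311,o[2]],70)(I[c]),9) for c in I}
for k in I: print("held",k,fit({k:M[k]},HOLD,[509.6,-312,-.245],o[2]-44.4))
E
```

```text
time: 26.2
position: [505.5, -312.0, 135.2]
eef_rot: [-3.141, 0.0, 1.326]
force: [0.7, 0.2, -3.6]
gripper_width: 8.4
grasp_force: 87.9
time: 26.53
position: [505.3, -311.5, 148.3]
eef_rot: [-3.14, -0.001, 1.327]
force: [-0.2, 0.7, -4.1]
gripper_width: 8.9
grasp_force: 88.0
side rail_pin0 []
side rail_pin1 []
top rail_pin0 [([662.9, -55.3], 0.9), ([658.6, 64.0], 0.67)]
top rail_pin1 [([662.9, -55.3], 0.9), ([658.6, 64.0], 0.67)]
railtop 1141.0 (array([ 6.64619687e+02,  3.24613255e+00, -1.86360940e-02]), np.float64(0.17127672529375038))
144 ................................................................................
145 ..................................#########################################.....
146 ......#####################################################################.....
147 ......#####################################################################.....
148 ......#####################################################################.....
149 ......######################################################################....
150 ......#######################################
[... 854 characters left out ...]
###########################....
161 ......####################################################......................
162 ......#.........................................................................
163 ................................................................................
164 ................................................................................
165 ................................................................................
[ 505.39510641 -312.07980412  148.66224815]
held side (array([ 5.07283765e+02, -3.12238833e+02, -2.61537332e-01]), np.float64(0.20986543637062668))
held top (array([ 542.11659061, -207.56172595,    0.96251525]), np.float64(0.8744996286859587))
```

```bash
python3 - <<'E'
from h import *
I={c:cv2.imread(f"pics/{c}_r1.png")[:,:,::-1].copy() for c in("side","top")}
h=cv2.cvtColor(I["top"],cv2.COLOR_RGB2HSV)
for y in(71,-65):
    u=proj("top",[660.5,y,115])[0]; v=proj("top",[660.5,y,155])[0]; print("foot",u.round(1),"tip",v.round(1)); q=u.astype(int)
    for r in range(q[1]-8,q[1]+7): print(r,q[0]-8," ".join("%2d/%3d/%3d"%tuple(p) for p in h[r,q[0]-7:q[0]+9]))
# front edge of rail top, subpixel via V-gradient
g=cv2.cvtColor(I["top"],cv2.COLOR_RGB2GRAY).astype(float); E=[]
for c in range(215,286,3):
    if abs(c-229)<6 or abs(c-269)<8: continue
    col=g[156:168,c-1:c+2].mean(1); d=-np.diff(col); d[d<0]=0; r=156+.5+(d*np.arange(len(d))).sum()/d.sum(); E.append([c,156.5+np.argmax(d)])
    P=back("top",(c,156.5+np.argmax(d)),115); E[-1]=[P[0],P[1]]
E=np.array(E); k=np.polyfit(E[:,1],E[:,0],1); print("front edge x at y=3:",np.polyval(k,3),"slope",k[0], "std",np.std(E[:,0]-np.polyval(k,E[:,1])))
E
```

```text
foot [227.5 155.1] tip [226.5 151.8]
147 219 13/171/224 13/170/226 13/169/226 13/172/227 13/166/228 13/173/225 13/168/226 13/168/227 13/170/227 14/173/226 13/168/227 13/169/228 12/173/227 12/170/228 13/168/227 13/171/228
148 219 12/167/214 12/174/213 13/173/214 13/168/220 13/173/220 14/177/217 13/170/219 12/170/217 13/173/215 13/172/216 13/172/220 13/173/222 12/172/221 13/171/221 12/169/223 13/170/222
149 219 12/170/216 12/176/215 13/174/214 12/168/215 12/174/211 13/170/215 13/173/211 13/171/213 12/174/211 13/174/211 13/173/212 13/175/213 13/174/213 13/174/212 12/169/214 13/172/212
150 219 13/171/222 13/176/220 13/171/218 13/171/221 13/172/220 13/169/220 13/172/219 12/174/216 13/172/216 13/170/218 13/171/219 13/170/220 13/171/221 12/169/220 13/172/219 13/171/218
151 219 13/175/225 13/173/226 13/170/225 13/168/226 13/170/225 13/170/228 15/169/230 16/170/232 13/172/206 12/167/227 12/171/227 13/172/227 13/171/225 13/173/227 13/170/227 13/171/227
152 219 13/172/227 13/172/227 13/172/227 13/166/227 13/172/228 14/171/228 18/175/233 18/181/224 14/175/160 13/168/229 13/168/229 13/169/229 13/
[... 3882 characters left out ...]
/228 12/169/229 13/173/222 12/172/212 12/173/225 12/172/212
158 260 11/171/207 12/174/210 13/175/223 13/168/231 12/169/228 12/171/221 13/169/226 11/172/214 11/173/205 12/175/216 12/174/213 12/168/216 11/170/211 12/173/208 12/176/207 11/177/186
159 260 11/169/208 12/171/227 12/171/222 12/173/212 12/172/216 12/171/216 12/172/215 12/169/222 12/173/217 13/167/233 12/171/218 11/170/219 12/170/220 11/170/204 12/169/220 12/177/203
160 260 12/175/198 12/170/208 12/170/197 12/173/218 12/172/219 11/171/194 12/174/207 12/173/208 12/172/194 12/170/207 12/174/194 13/172/199 12/172/203 11/172/191 12/173/200 11/174/188
front edge x at y=3: 637.5816272856628 slope 0.002419148947351149 std 0.9221989135833916
```

```bash
python3 -m jog '[{"ax":0,"ay":0,"az":-4.4,"tx":0,"ty":0,"tz":-2,"grip":5},{"ax":0,"ay":0,"az":-4.5,"tx":0,"ty":0,"tz":0,"grip":5},{"ax":0,"ay":0,"az":-4.4,"tx":0,"ty":0,"tz":0,"grip":5},{"ax":0,"ay":0,"az":0,"tx":15,"ty":3,"tz":0,"grip":5},{"ax":0,"ay":0,"az":0,"tx":25,"ty":6,"tz":0,"grip":5}]' >/dev/null
python3 -m jog '[{"ax":0,"ay":0,"az":0,"tx":30,"ty":6,"tz":0,"grip":5},{"ax":0,"ay":0,"az":0,"tx":30,"ty":6,"tz":0,"grip":5},{"ax":0,"ay":0,"az":0,"tx":30,"ty":6,"tz":0,"grip":5},{"ax":0,"ay":0,"az":0,"tx":30,"ty":6,"tz":0,"grip":5},{"ax":0,"ay":0,"az":0,"tx":30,"ty":6,"tz":0,"grip":5}]' >/dev/null
python3 -m jog '[{"ax":0,"ay":0,"az":0,"tx":30,"ty":6,"tz":0,"grip":5},{"ax":0,"ay":0,"az":0,"tx":30,"ty":6,"tz":0,"grip":5},{"ax":0,"ay":0,"az":0,"tx":30,"ty":6,"tz":0,"grip":5},{"ax":0,"ay":0,"az":0,"tx":25,"ty":4,"tz":0,"grip":5},{"ax":0,"ay":0,"az":0,"tx":10,"ty":0,"tz":0,"grip":5}]' >/dev/null
python3 -m jog '[{"ax":0,"ay":0,"az":0,"tx":0,"ty":0,"tz":0,"grip":5},{"ax":0,"ay":0,"az":0,"tx":0,"ty":0,"tz":0,"grip":5},{"ax":0,"ay":0,"az":0,"tx":0,"ty":0,"tz":0,"grip":5},{"ax":0,"ay":0,"az":0,"tx":0,"ty":0,"tz":0,"grip":5}]'
python3 -c "
from h import *
go(627.5,1.7,187,89.3)"
```

```text
time: 28.42
position: [570.5, 0.2, 151.5]
eef_rot: [3.142, 0.001, 1.556]
force: [0.2, 0.4, -4.6]
gripper_width: 8.5
grasp_force: 87.8
az -0.14 | before turn tx,ty,tz [ 2.4 57.   1.6] | after turn [ 2.2 57.   1.6]
```

```bash
python3 -m jog '[{"ax":0,"ay":0,"az":-0.1,"tx":1,"ty":15,"tz":0,"grip":5},{"ax":0,"ay":0,"az":0,"tx":1,"ty":20,"tz":0,"grip":5},{"ax":0,"ay":0,"az":0,"tx":0,"ty":15,"tz":0,"grip":5},{"ax":0,"ay":0,"az":0,"tx":0,"ty":7,"tz":10,"grip":5},{"ax":0,"ay":0,"az":0,"tx":0,"ty":0,"tz":5,"grip":5}]'
python3 -m jog '[{"ax":0,"ay":0,"az":0,"tx":0,"ty":0,"tz":0,"grip":5},{"ax":0,"ay":0,"az":0,"tx":0,"ty":0,"tz":0,"grip":5},{"ax":0,"ay":0,"az":0,"tx":0,"ty":0,"tz":0,"grip":5}]'
python3 - <<'E'
from h import *
go(627.5,1.7,170,89.3)
I=snap("h1"); o=ctrl.get_obs()["position"]; z=o[2]-44.4
M={c:biggest(near(blue,c,[620,2,z+40],75)(I[c]),9) for c in I}
for k in I: print("held",k,fit({k:M[k]},HOLD,[632,3,-.012],z),M[k].sum())
b=I["side"][130:230,240:360,::-1]; t=I["top"][120:220,190:310,::-1]
cv2.imwrite("pics/h1.png",np.hstack([cv2.resize(x,(400,333),interpolation=cv2.INTER_CUBIC) for x in(b,t)]))
E
```

```text
time: 28.83
position: [628.4, 2.2, 135.1]
eef_rot: [-3.142, 0.001, 1.559]
force: [-1.0, 1.0, -4.2]
gripper_width: 9.0
grasp_force: 88.3
time: 29.08
position: [626.8, 3.0, 136.4]
eef_rot: [-3.141, -0.0, 1.56]
force: [0.6, 0.3, -4.1]
gripper_width: 8.5
grasp_force: 88.2
az 0.06 | before turn tx,ty,tz [-1.3  0.7  3.5] | after turn [-1.3  0.7  3.5]
held side (array([ 6.29136205e+02,  2.64021189e+00, -3.39034290e-02]), np.float64(0.12518486065619103)) 2322.0
held top (array([6.31101626e+02, 4.45035888e-01, 1.05884246e-02]), np.float64(1.9419536535620139)) 1115.0
```

View pics/h1.png

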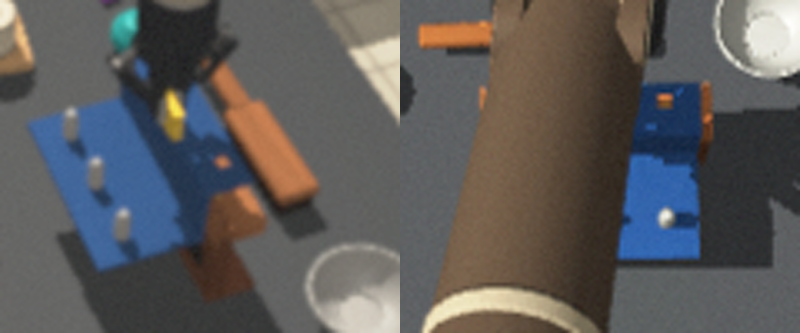

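The side view shows the holder just above the rail, tray towards the robot, with rail or pin colour showing through the right hole (crop (222,162)). In the top view the hole is at (665,100), also over the pin. Lowering slowly with force checks.

```bash
python3 -m jog '[{"ax":0,"ay":0,"az":0,"tx":-0.7,"ty":0.7,"tz":3,"grip":5},{"ax":0,"ay":0,"az":0,"tx":0,"ty":0,"tz":3,"grip":5},{"ax":0,"ay":0,"az":0,"tx":0,"ty":0,"tz":3,"grip":5},{"ax":0,"ay":0,"az":0,"tx":0,"ty":0,"tz":3,"grip":5},{"ax":0,"ay":0,"az":0,"tx":0,"ty":0,"tz":0,"grip":5}]'
python3 -m jog '[{"ax":0,"ay":0,"az":0,"tx":0,"ty":0,"tz":2,"grip":5},{"ax":0,"ay":0,"az":0,"tx":0,"ty":0,"tz":2,"grip":5},{"ax":0,"ay":0,"az":0,"tx":0,"ty":0,"tz":0,"grip":5},{"ax":0,"ay":0,"az":0,"tx":0,"ty":0,"tz":0,"grip":5}]'
```

```text
time: 29.6
position: [627.8, 2.8, 123.6]
eef_rot: [-3.14, 0.0, 1.56]
force: [0.5, -1.0, -4.3]
gripper_width: 8.5
grasp_force: 88.3
time: 29.93
position: [628.1, 2.7, 120.3]
eef_rot: [-3.141, 0.0, 1.56]
force: [0.1, -0.8, -3.2]
gripper_width: 8.6
grasp_force: 88.4
```

```bash
python3 -m jog '[{"ax":0,"ay":0,"az":0,"tx":0,"ty":0,"tz":2,"grip":5},{"ax":0,"ay":0,"az":0,"tx":0,"ty":0,"tz":2,"grip":5},{"ax":0,"ay":0,"az":0,"tx":0,"ty":0,"tz":2,"grip":5},{"ax":0,"ay":0,"az":0,"tx":0,"ty":0,"tz":0,"grip":5}]' | grep -E "pos|force"
python3 -m jog '[{"ax":0,"ay":0,"az":0,"tx":0,"ty":0,"tz":2,"grip":5},{"ax":0,"ay":0,"az":0,"tx":0,"ty":0,"tz":2,"grip":5},{"ax":0,"ay":0,"az":0,"tx":0,"ty":0,"tz":2,"grip":5},{"ax":0,"ay":0,"az":0,"tx":0,"ty":0,"tz":0,"grip":5}]'| grep -E "pos|force"
```

```text
position: [628.0, 2.8, 113.9]
force: [-1.0, 0.3, -4.5]
grasp_force: 88.4
position: [628.1, 2.8, 107.9]
force: [-1.8, -0.2, -3.6]
grasp_force: 88.5
```

```bash
python3 -m jog '[{"ax":0,"ay":0,"az":0,"tx":0,"ty":0,"tz":2,"grip":5},{"ax":0,"ay":0,"az":0,"tx":0,"ty":0,"tz":2,"grip":5},{"ax":0,"ay":0,"az":0,"tx":0,"ty":0,"tz":2,"grip":5},{"ax":0,"ay":0,"az":0,"tx":0,"ty":0,"tz":0,"grip":5}]' | grep -E "pos|force"
python3 -m jog '[{"ax":0,"ay":0,"az":0,"tx":0,"ty":0,"tz":2,"grip":5},{"ax":0,"ay":0,"az":0,"tx":0,"ty":0,"tz":2,"grip":5},{"ax":0,"ay":0,"az":0,"tx":0,"ty":0,"tz":2,"grip":5},{"ax":0,"ay":0,"az":0,"tx":0,"ty":0,"tz":0,"grip":5}]'| grep -E "pos|force"
python3 -m jog '[{"ax":0,"ay":0,"az":0,"tx":0,"ty":0,"tz":2,"grip":5},{"ax":0,"ay":0,"az":0,"tx":0,"ty":0,"tz":2,"grip":5},{"ax":0,"ay":0,"az":0,"tx":0,"ty":0,"tz":0,"grip":5}]'| grep -E "pos|force"
```

```text
position: [628.2, 2.6, 103.0]
force: [-2.7, -0.2, -2.8]
grasp_force: 88.8
position: [628.1, 2.8, 95.6]
force: [-1.7, 0.9, -4.8]
grasp_force: 88.7
position: [628.1, 2.8, 91.9]
force: [-3.2, 1.0, -4.1]
grasp_force: 88.7
```

```bash
python3 -m jog '[{"ax":0,"ay":0,"az":0,"tx":0,"ty":0,"tz":1,"grip":5},{"ax":0,"ay":0,"az":0,"tx":0,"ty":0,"tz":1,"grip":5},{"ax":0,"ay":0,"az":0,"tx":0,"ty":0,"tz":0,"grip":5}]' | grep -E "pos|force"
python3 -m jog '[{"ax":0,"ay":0,"az":0,"tx":0,"ty":0,"tz":1,"grip":5},{"ax":0,"ay":0,"az":0,"tx":0,"ty":0,"tz":0,"grip":5},{"ax":0,"ay":0,"az":0,"tx":0,"ty":0,"tz":0,"grip":5}]' | grep -E "pos|force"
```

```text
position: [628.1, 2.7, 90.3]
force: [-4.0, -0.5, -3.3]
grasp_force: 88.7
position: [628.2, 2.7, 89.8]
force: [-5.6, 0.4, 0.8]
grasp_force: 89.2
```

Seated (contact at 89.8, expected 89.4). Releasing and backing off upward.

```bash
python3 -m jog '[{"ax":0,"ay":0,"az":0,"tx":0,"ty":0,"tz":0,"grip":20},{"ax":0,"ay":0,"az":0,"tx":0,"ty":0,"tz":0,"grip":40},{"ax":0,"ay":0,"az":0,"tx":0,"ty":0,"tz":0,"grip":40},{"ax":0,"ay":0,"az":0,"tx":0,"ty":0,"tz":0,"grip":50},{"ax":0,"ay":0,"az":0,"tx":0,"ty":0,"tz":-5,"grip":60}]'
python3 -m jog '[{"ax":0,"ay":0,"az":0,"tx":0,"ty":0,"tz":-15,"grip":60},{"ax":0,"ay":0,"az":0,"tx":0,"ty":0,"tz":-25,"grip":60},{"ax":0,"ay":0,"az":0,"tx":0,"ty":0,"tz":-35,"grip":60},{"ax":0,"ay":0,"az":0,"tx":0,"ty":0,"tz":-30,"grip":60},{"ax":0,"ay":0,"az":0,"tx":0,"ty":-30,"tz":0,"grip":70}]' >/dev/null
python3 -m jog '[{"ax":0,"ay":0,"az":-7,"tx":0,"ty":0,"tz":0,"grip":85},{"ax":0,"ay":0,"az":-7,"tx":0,"ty":0,"tz":0,"grip":85},{"ax":0,"ay":0,"az":-7,"tx":0,"ty":0,"tz":0,"grip":85},{"ax":0,"ay":0,"az":-7,"tx":0,"ty":0,"tz":0,"grip":85},{"ax":0,"ay":0,"az":-7,"tx":0,"ty":0,"tz":0,"grip":85}]' >/dev/null
python3 -m jog '[{"ax":0,"ay":0,"az":-7,"tx":0,"ty":0,"tz":0,"grip":85},{"ax":0,"ay":0,"az":-7,"tx":0,"ty":0,"tz":0,"grip":85},{"ax":0,"ay":0,"az":-7,"tx":0,"ty":0,"tz":0,"grip":85},{"ax":0,"ay":0,"az":-7,"tx":0,"ty":0,"tz":0,"grip":85},{"ax":0,"ay":0,"az":-7,"tx":0,"ty":0,"tz":0,"grip":85}]' >/dev/null
python3 -m jog '[{"ax":0,"ay":0,"az":-7,"tx":0,"ty":0,"tz":0,"grip":85},{"ax":0,"ay":0,"az":-6.7,"tx":0,"ty":0,"tz":0,"grip":85},{"ax":0,"ay":0,"az":0,"tx":0,"ty":0,"tz":0,"grip":85}]'
python3 -c "
from h import *
go(553.8,313.2,185,173)"
```

```text
time: 32.43
position: [628.3, 2.7, 94.1]
eef_rot: [-3.141, 0.0, 1.56]
force: [-0.5, 0.7, -0.9]
gripper_width: 59.5
grasp_force: 0.0
time: 33.93
position: [598.6, 2.8, 200.1]
eef_rot: [3.141, 0.001, 3.026]
force: [-0.6, -0.6, 0.4]
gripper_width: 84.7
grasp_force: 0.0
az 0.37 | before turn tx,ty,tz [ 80.4 303.2  52.2] | after turn [ 82.4 302.6  52.2]
```

```bash
python3 -m jog '[{"ax":0,"ay":0,"az":0,"tx":6,"ty":23,"tz":0,"grip":85},{"ax":0,"ay":0,"az":0,"tx":10,"ty":38,"tz":0,"grip":85},{"ax":0,"ay":0,"az":0,"tx":10,"ty":38,"tz":0,"grip":85},{"ax":0,"ay":0,"az":0,"tx":10,"ty":38,"tz":0,"grip":85},{"ax":0,"ay":0,"az":0,"tx":10,"ty":38,"tz":0,"grip":85}]' >/dev/null
python3 -m jog '[{"ax":0,"ay":0,"az":0,"tx":10,"ty":38,"tz":0,"grip":85},{"ax":0,"ay":0,"az":0,"tx":10,"ty":38,"tz":0,"grip":85},{"ax":0,"ay":0,"az":0,"tx":10,"ty":38,"tz":0,"grip":85},{"ax":0,"ay":0,"az":0,"tx":4,"ty":14,"tz":0,"grip":85},{"ax":0,"ay":0,"az":0,"tx":0,"ty":0,"tz":25,"grip":85}]' >/dev/null
python3 -m jog '[{"ax":0,"ay":0,"az":0,"tx":0,"ty":0,"tz":25,"grip":85},{"ax":0,"ay":0,"az":0,"tx":0,"ty":0,"tz":0,"grip":85},{"ax":0,"ay":0,"az":0,"tx":0,"ty":0,"tz":0,"grip":85},{"ax":0,"ay":0,"az":0,"tx":0,"ty":0,"tz":0,"grip":85}]'
python3 - <<'E'
from h import *
I=snap("h2"); print("hung")
for k in I:
  for t in(.05,):
    M={k:biggest(near(blue,k,[610,2,85],75)(I[k]),9)}
    print(k,[np.round(v,4) for v in fit(M,HOLD,[632,3,-.012],45,-t)],[np.round(v,4) for v in fit(M,HOLD,[632,3,-.012],45,t)])
    for n in("holder_hole0","holder_post0"): print(n,[(np.round(back(k,d["xy"],115 if "hole" in n else 50),1)[:2].tolist(),round(d["confidence"],2)) for d in imaging.tip_of(k,n)])
go(554.8,313,38,173)
print("keeper"); both(I,red,KEEP,[440,102,0],0,close=5)
E
```

```text
time: 35.1
position: [556.2, 313.2, 150.9]
eef_rot: [3.141, 0.001, 3.019]
force: [-0.8, -0.8, 0.2]
gripper_width: 85.0
grasp_force: 0.0
hung
side [array([ 6.308632e+02,  4.300000e+00, -3.300000e-02]), np.float64(0.0582)] [array([ 6.260812e+02,  1.035300e+00, -2.860000e-02]), np.float64(0.0751)]
holder_hole0 [([650.7, 62.8], 0.97), ([664.6, -59.1], 0.67), ([542.1, -27.8], 0.5)]
holder_post0 [([556.3, -68.8], 0.93), ([557.8, 11.9], 0.71), ([542.9, 81.1], 0.56), ([690.9, 224.6], 0.16)]
top [array([ 6.341892e+02,  2.246700e+00, -1.840000e-02]), np.float64(0.0052)] [array([ 6.30094e+02,  2.58460e+00, -1.46000e-02]), np.float64(0.0193)]
holder_hole0 [([657.0, -62.4], 0.9), ([654.3, 71.3], 0.77)]
holder_post0 [([565.7, -6.0], 0.96), ([555.6, -51.8], 0.95), ([543.7, 71.4], 0.77)]
az 0.07 | before turn tx,ty,tz [  1.1  -0.8 149.6] | after turn [  1.1  -0.8 149.6]
keeper
['side', 'top'] [439.4 102.5] yaw -0.0154 cost 0.211
['side'] [437.3 103.9] yaw -0.0117 cost 0.1
['top'] [440.9 102.1] yaw -0.0079 cost 0.039
```

Holder hangs well: the fit puts its holes at x≈659 with the forward lean, and the keeper is still at (440.9,102). Descending on the cream reel.

```bash
python3 -m jog '[{"ax":0,"ay":0,"az":0,"tx":1,"ty":-0.8,"tz":35,"grip":85},{"ax":0,"ay":0,"az":0,"tx":0,"ty":0,"tz":35,"grip":85},{"ax":0,"ay":0,"az":0,"tx":0,"ty":0,"tz":20,"grip":85},{"ax":0,"ay":0,"az":0,"tx":0,"ty":0,"tz":10,"grip":85},{"ax":0,"ay":0,"az":0,"tx":0,"ty":0,"tz":0,"grip":85}]'
python3 -m jog '[{"ax":0,"ay":0,"az":0,"tx":0,"ty":0,"tz":15,"grip":85},{"ax":0,"ay":0,"az":0,"tx":0,"ty":0,"tz":15,"grip":85},{"ax":0,"ay":0,"az":0,"tx":0,"ty":0,"tz":12,"grip":85},{"ax":0,"ay":0,"az":0,"tx":0,"ty":0,"tz":6,"grip":85},{"ax":0,"ay":0,"az":0,"tx":0,"ty":0,"tz":0,"grip":85}]'
python3 -m jog '[{"ax":0,"ay":0,"az":0,"tx":0,"ty":0,"tz":0,"grip":70},{"ax":0,"ay":0,"az":0,"tx":0,"ty":0,"tz":0,"grip":63},{"ax":0,"ay":0,"az":0,"tx":0,"ty":0,"tz":0,"grip":52},{"ax":0,"ay":0,"az":0,"tx":0,"ty":0,"tz":0,"grip":52},{"ax":0,"ay":0,"az":0,"tx":0,"ty":0,"tz":0,"grip":52}]' 40
python3 -m jog '[{"ax":0,"ay":0,"az":0,"tx":0,"ty":0,"tz":0,"grip":52},{"ax":0,"ay":0,"az":0,"tx":0,"ty":0,"tz":0,"grip":52}]' 40
```

```text
time: 35.82
position: [553.0, 311.9, 47.4]
eef_rot: [-3.139, -0.003, 3.021]
force: [-0.2, -0.3, -0.5]
gripper_width: 85.0
grasp_force: 0.0
time: 36.23
position: [554.0, 312.6, 1.0]
eef_rot: [-3.141, -0.001, 3.021]
force: [0.0, -0.5, 0.3]
gripper_width: 85.0
grasp_force: 0.0
time: 36.65
position: [555.1, 312.9, 3.1]
eef_rot: [3.141, 0.001, 3.021]
force: [-1.0, -1.6, 5.2]
gripper_width: 59.4
grasp_force: 42.4
time: 36.82
position: [555.0, 312.9, 3.1]
eef_rot: [3.141, 0.001, 3.021]
force: [-0.8, -1.9, 5.3]
gripper_width: 59.2
grasp_force: 42.4
```

```bash
python3 -m jog '[{"ax":0,"ay":0,"az":0,"tx":0,"ty":0,"tz":-8,"grip":52},{"ax":0,"ay":0,"az":0,"tx":0,"ty":0,"tz":-15,"grip":52},{"ax":0,"ay":0,"az":0,"tx":0,"ty":0,"tz":-25,"grip":52},{"ax":0,"ay":0,"az":0,"tx":0,"ty":0,"tz":-30,"grip":52},{"ax":0,"ay":0,"az":0,"tx":0,"ty":0,"tz":-22,"grip":52}]'
python3 -m jog '[{"ax":0,"ay":0,"az":7,"tx":0,"ty":0,"tz":0,"grip":52},{"ax":0,"ay":0,"az":7,"tx":0,"ty":0,"tz":0,"grip":52},{"ax":0,"ay":0,"az":7,"tx":0,"ty":0,"tz":0,"grip":52},{"ax":0,"ay":0,"az":7,"tx":0,"ty":0,"tz":0,"grip":52},{"ax":0,"ay":0,"az":7,"tx":0,"ty":0,"tz":0,"grip":52}]' >/dev/null
python3 -m jog '[{"ax":0,"ay":0,"az":7,"tx":0,"ty":0,"tz":0,"grip":52},{"ax":0,"ay":0,"az":7,"tx":0,"ty":0,"tz":0,"grip":52},{"ax":0,"ay":0,"az":7,"tx":0,"ty":0,"tz":0,"grip":52},{"ax":0,"ay":0,"az":7,"tx":0,"ty":0,"tz":0,"grip":52},{"ax":0,"ay":0,"az":7,"tx":0,"ty":0,"tz":0,"grip":52}]' >/dev/null
python3 -m jog '[{"ax":0,"ay":0,"az":7,"tx":0,"ty":0,"tz":0,"grip":52},{"ax":0,"ay":0,"az":6.7,"tx":0,"ty":0,"tz":0,"grip":52},{"ax":0,"ay":0,"az":0,"tx":0,"ty":0,"tz":0,"grip":52},{"ax":0,"ay":0,"az":0,"tx":0,"ty":0,"tz":0,"grip":52}]'
python3 - <<'E'
from h import *
go(558.5,74.2,140,89.3); I=snap("h3"); o=ctrl.get_obs()["position"]
# held reel centre
for k in I:
    M={k:biggest(near(cream,k,[o[0],o[1],o[2]+37],16)(I[k]),7)}; print(k,M[k].sum(),fit(M,REEL,[o[0],o[1],0],o[2]+11.9))
E
```

```text
time: 37.23
position: [554.8, 313.1, 104.5]
eef_rot: [3.14, 0.002, 3.021]
force: [0.8, 0.1, -0.5]
gripper_width: 59.1
grasp_force: 43.5
time: 38.4
position: [554.1, 313.2, 102.1]
eef_rot: [3.141, -0.0, 1.564]
force: [-0.1, -0.5, -1.8]
gripper_width: 59.2
grasp_force: 43.4
az 0.33 | before turn tx,ty,tz [-239.     5.9   -0.9] | after turn [-238.9    7.3   -0.9]
side 324.0 (array([ 5.54749427e+02,  3.21259081e+02, -7.49144695e-04]), np.float64(0.08514403292181069))
top 229.0 (array([5.58802135e+02, 3.09479567e+02, 7.46487086e-02]), np.float64(0.6829258481370114))
```

```bash
python3 -m jog '[{"ax":0,"ay":0,"az":0,"tx":-20,"ty":1,"tz":0,"grip":52},{"ax":0,"ay":0,"az":0,"tx":-33,"ty":1,"tz":0,"grip":52},{"ax":0,"ay":0,"az":0,"tx":-33,"ty":1,"tz":0,"grip":52},{"ax":0,"ay":0,"az":0,"tx":-33,"ty":1,"tz":0,"grip":52},{"ax":0,"ay":0,"az":0,"tx":-33,"ty":1,"tz":0,"grip":52}]' >/dev/null
python3 -m jog '[{"ax":0,"ay":0,"az":0,"tx":-33,"ty":1,"tz":0,"grip":52},{"ax":0,"ay":0,"az":0,"tx":-33,"ty":0,"tz":0,"grip":52},{"ax":0,"ay":0,"az":0,"tx":-21,"ty":0,"tz":0,"grip":52},{"ax":0,"ay":0,"az":0,"tx":0,"ty":0,"tz":0,"grip":52},{"ax":0,"ay":0,"az":0,"tx":0,"ty":0,"tz":0,"grip":52}]' >/dev/null
python3 -m jog '[{"ax":0,"ay":0,"az":0,"tx":0,"ty":0,"tz":0,"grip":52},{"ax":0,"ay":0,"az":0,"tx":0,"ty":0,"tz":0,"grip":52}]'
python3 - <<'E'
from h import *
go(558.5,74.2,114,89.3); I=snap("h4"); o=ctrl.get_obs()["position"]
M={"side":biggest(near(cream,"side",[o[0],o[1],o[2]+37],20)(I["side"]),7)}; print(M["side"].sum(),fit(M,REEL,[o[0],o[1],0],o[2]+11.9))
b=I["side"][140:240,220:340,::-1]; t=I["top"][120:220,190:310,::-1]
cv2.imwrite("pics/h4.png",np.hstack([cv2.resize(x,(400,333),interpolation=cv2.INTER_CUBIC) for x in(b,t)]))
E
```

```text
time: 39.5
position: [557.8, 75.2, 101.5]
eef_rot: [3.142, -0.001, 1.563]
force: [0.5, -0.5, -2.3]
gripper_width: 59.6
grasp_force: 43.4
az 0.26 | before turn tx,ty,tz [-1.1  0.7 24.6] | after turn [-1.   0.7 24.6]
351.0 (array([5.59357050e+02, 8.20745112e+01, 6.42372438e-03]), np.float64(0.09768760864493276))
```

View pics/h4.png

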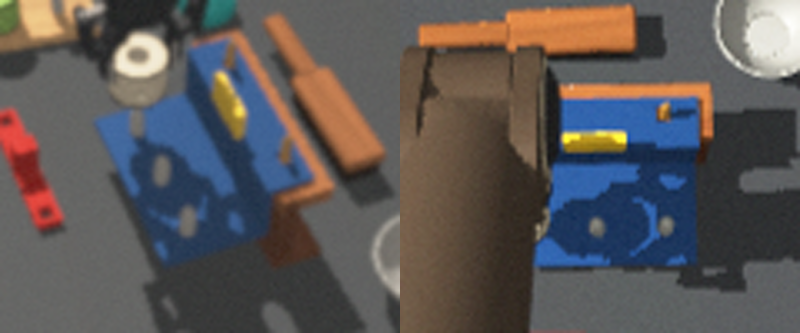

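The holder hangs on both pins with its tray towards the robot. The cream reel is above the +y post, whose tip shows at crop (136,120), just under the reel at (140,70). Lowering.

```bash
python3 -m jog '[{"ax":0,"ay":0,"az":0.2,"tx":-1,"ty":0.7,"tz":15,"grip":52},{"ax":0,"ay":0,"az":0,"tx":0,"ty":0,"tz":10,"grip":52},{"ax":0,"ay":0,"az":0,"tx":0,"ty":0,"tz":6,"grip":52},{"ax":0,"ay":0,"az":0,"tx":0,"ty":0,"tz":4,"grip":52},{"ax":0,"ay":0,"az":0,"tx":0,"ty":0,"tz":0,"grip":52}]' | grep -E "pos|force"
python3 -m jog '[{"ax":0,"ay":0,"az":0,"tx":0,"ty":0,"tz":3,"grip":52},{"ax":0,"ay":0,"az":0,"tx":0,"ty":0,"tz":3,"grip":52},{"ax":0,"ay":0,"az":0,"tx":0,"ty":0,"tz":0,"grip":52}]' | grep -E "pos|force"
```

```text
position: [557.7, 72.9, 65.5]
force: [0.4, -0.7, -0.4]
grasp_force: 43.5
position: [558.3, 72.7, 60.2]
force: [0.8, -0.4, -0.5]
grasp_force: 43.5
```

```bash
python3 -m jog '[{"ax":0,"ay":0,"az":0,"tx":1,"ty":0.5,"tz":4,"grip":52},{"ax":0,"ay":0,"az":0,"tx":0,"ty":0,"tz":4,"grip":52},{"ax":0,"ay":0,"az":0,"tx":0,"ty":0.5,"tz":4,"grip":52},{"ax":0,"ay":0,"az":0,"tx":0,"ty":0,"tz":4,"grip":52},{"ax":0,"ay":0,"az":0,"tx":0,"ty":0,"tz":0,"grip":52}]' | grep -E "pos|force"
python3 -m jog '[{"ax":0,"ay":0,"az":0,"tx":0,"ty":0,"tz":2,"grip":52},{"ax":0,"ay":0,"az":0,"tx":0,"ty":0,"tz":2,"grip":52},{"ax":0,"ay":0,"az":0,"tx":0,"ty":0,"tz":0,"grip":52}]' | grep -E "pos|force"
```

```text
position: [558.9, 73.6, 43.5]
force: [-0.6, -0.3, -1.4]
grasp_force: 43.4
position: [559.3, 73.4, 40.1]
force: [-0.7, -1.6, -2.1]
grasp_force: 43.4
```

```bash
python3 -m jog '[{"ax":0,"ay":0,"az":0,"tx":0,"ty":0,"tz":1.5,"grip":52},{"ax":0,"ay":0,"az":0,"tx":0,"ty":0,"tz":1,"grip":52},{"ax":0,"ay":0,"az":0,"tx":0,"ty":0,"tz":0,"grip":52}]' | grep -E "pos|^force"
python3 -m jog '[{"ax":0,"ay":0,"az":0,"tx":0,"ty":0,"tz":1,"grip":52},{"ax":0,"ay":0,"az":0,"tx":0,"ty":0,"tz":0,"grip":52}]' | grep -E "pos|^force"
python3 -m jog '[{"ax":0,"ay":0,"az":0,"tx":0,"ty":0,"tz":0,"grip":66},{"ax":0,"ay":0,"az":0,"tx":0,"ty":0,"tz":0,"grip":75},{"ax":0,"ay":0,"az":0,"tx":0,"ty":0,"tz":0,"grip":78},{"ax":0,"ay":0,"az":0,"tx":0,"ty":0,"tz":0,"grip":78}]' | grep -vE "eef"
python3 -m jog '[{"ax":0,"ay":0,"az":0,"tx":0,"ty":0,"tz":-8,"grip":78},{"ax":0,"ay":0,"az":0,"tx":0,"ty":0,"tz":-15,"grip":78},{"ax":0,"ay":0,"az":0,"tx":0,"ty":0,"tz":-30,"grip":78},{"ax":0,"ay":0,"az":0,"tx":0,"ty":0,"tz":-35,"grip":80},{"ax":0,"ay":0,"az":0,"tx":0,"ty":0,"tz":-25,"grip":85}]' | grep -vE "eef"
```

```text
position: [558.9, 73.6, 37.7]
force: [-2.7, -2.2, -0.3]
position: [558.9, 73.6, 36.7]
force: [-3.7, -1.3, -1.6]
time: 41.68
position: [560.3, 74.1, 37.4]
force: [0.3, 0.1, -1.1]
gripper_width: 78.0
grasp_force: 0.0
time: 42.1
position: [560.3, 73.4, 153.1]
force: [0.6, 0.2, 0.3]
gripper_width: 84.9
grasp_force: 0.0
```

```bash
python3 -m jog '[{"ax":0,"ay":0,"az":-6,"tx":20,"ty":-8,"tz":0,"grip":85},{"ax":0,"ay":0,"az":-6,"tx":34,"ty":-8,"tz":0,"grip":85},{"ax":0,"ay":0,"az":-6,"tx":34,"ty":-4,"tz":0,"grip":85},{"ax":0,"ay":0,"az":-6,"tx":35,"ty":0,"tz":0,"grip":85},{"ax":0,"ay":0,"az":-6,"tx":35,"ty":5,"tz":0,"grip":85}]' >/dev/null
python3 -m jog '[{"ax":0,"ay":0,"az":-6.5,"tx":35,"ty":10,"tz":0,"grip":85},{"ax":0,"ay":0,"az":-6.5,"tx":25,"ty":10,"tz":0,"grip":85},{"ax":0,"ay":0,"az":-6.5,"tx":10,"ty":10,"tz":0,"grip":85},{"ax":0,"ay":0,"az":-6.5,"tx":0,"ty":15,"tz":0,"grip":85},{"ax":0,"ay":0,"az":-6.5,"tx":0,"ty":15,"tz":0,"grip":85}]' >/dev/null
python3 -m jog '[{"ax":0,"ay":0,"az":-7,"tx":0,"ty":15,"tz":0,"grip":85},{"ax":0,"ay":0,"az":-7,"tx":0,"ty":10,"tz":0,"grip":85},{"ax":0,"ay":0,"az":-7,"tx":0,"ty":5,"tz":0,"grip":85},{"ax":0,"ay":0,"az":0,"tx":0,"ty":0,"tz":0,"grip":85}]'
python3 -c "
from h import *
go(479,322.5,150,173)"
```

```text
time: 43.27
position: [527.2, 355.1, 150.5]
eef_rot: [3.141, 0.0, 3.021]
force: [-0.1, -0.8, -0.0]
gripper_width: 84.8
grasp_force: 0.0
az 0.07 | before turn tx,ty,tz [ 43.9 -38.2  37.5] | after turn [ 43.8 -38.3  37.5]
```

```bash
python3 -m jog '[{"ax":0,"ay":0,"az":0,"tx":22,"ty":-19,"tz":0,"grip":85},{"ax":0,"ay":0,"az":0,"tx":22,"ty":-19,"tz":0,"grip":85},{"ax":0,"ay":0,"az":0,"tx":0,"ty":0,"tz":0,"grip":85},{"ax":0,"ay":0,"az":0,"tx":0,"ty":0,"tz":0,"grip":85}]'
python3 - <<'E'
from h import *
I=snap("h5")
for k in I:
    M={k:biggest(near(blue,k,[610,2,85],75)(I[k]),11)}; print(k,"hung",[np.round(v,4) for v in fit(M,HOLD,[634,3,-.012],45,-.05)])
    M={k:biggest(near(cream,k,[560,74,75],18)(I[k]),7)}; print(k,"cream",[np.round(v,4) for v in fit(M,REEL,[560,74,0],48,-.05)])
print("green"); both(I,green,REEL,[479,322,0],15,close=7,r=20)
go(479,322.5,38,173)
E
```

```text
time: 43.6
position: [477.9, 320.6, 150.9]
eef_rot: [3.141, 0.0, 3.01]
force: [-0.1, 0.0, 1.0]
gripper_width: 85.1
grasp_force: 0.0
side hung [array([ 6.289216e+02,  3.076000e+00, -2.700000e-02]), np.float64(0.1603)]
side cream [array([5.578626e+02, 8.014730e+01, 3.100000e-02]), np.float64(0.0876)]
top hung [array([ 6.328516e+02,  2.828100e+00, -1.040000e-02]), np.float64(0.0331)]
top cream [array([5.616189e+02, 7.819040e+01, 6.420000e-02]), np.float64(0.0551)]
green
['side', 'top'] [477.5 322.6] yaw 0.1247 cost 0.515
['side'] [475.3 325.1] yaw 0.1052 cost 0.078
['top'] [478.7 321.7] yaw 0.0109 cost 0.395
az -0.45 | before turn tx,ty,tz [  0.6   0.3 150. ] | after turn [  0.6   0.3 150. ]
```

```bash
python3 -m jog '[{"ax":0,"ay":0,"az":-0.4,"tx":0.6,"ty":0.3,"tz":35,"grip":85},{"ax":0,"ay":0,"az":0,"tx":0,"ty":0,"tz":35,"grip":85},{"ax":0,"ay":0,"az":0,"tx":0,"ty":0,"tz":20,"grip":85},{"ax":0,"ay":0,"az":0,"tx":0,"ty":0,"tz":10,"grip":85},{"ax":0,"ay":0,"az":0,"tx":0,"ty":0,"tz":0,"grip":85}]' | grep -E "pos|force"
python3 -m jog '[{"ax":0,"ay":0,"az":0,"tx":0,"ty":0,"tz":15,"grip":85},{"ax":0,"ay":0,"az":0,"tx":0,"ty":0,"tz":15,"grip":85},{"ax":0,"ay":0,"az":0,"tx":0,"ty":0,"tz":12,"grip":85},{"ax":0,"ay":0,"az":0,"tx":0,"ty":0,"tz":7,"grip":85},{"ax":0,"ay":0,"az":0,"tx":0,"ty":0,"tz":0,"grip":85}]' | grep -E "pos|force"
python3 -m jog '[{"ax":0,"ay":0,"az":0,"tx":0,"ty":0,"tz":0,"grip":70},{"ax":0,"ay":0,"az":0,"tx":0,"ty":0,"tz":0,"grip":63},{"ax":0,"ay":0,"az":0,"tx":0,"ty":0,"tz":0,"grip":52},{"ax":0,"ay":0,"az":0,"tx":0,"ty":0,"tz":0,"grip":52},{"ax":0,"ay":0,"az":0,"tx":0,"ty":0,"tz":0,"grip":52}]' 40 
python3 -m jog '[{"ax":0,"ay":0,"az":0,"tx":0,"ty":0,"tz":0,"grip":52},{"ax":0,"ay":0,"az":0,"tx":0,"ty":0,"tz":0,"grip":52}]' 40| grep -E "pos|force"
```

```text
position: [477.4, 321.4, 47.8]
force: [-0.2, 0.5, 0.3]
grasp_force: 0.0
position: [477.7, 321.9, 0.3]
force: [-0.4, -1.1, -0.2]
grasp_force: 0.0
time: 44.95
position: [478.6, 322.2, 2.4]
eef_rot: [3.14, 0.001, 3.021]
force: [-1.4, -1.5, 5.5]
gripper_width: 59.5
grasp_force: 42.3
position: [478.6, 322.3, 2.5]
force: [-1.9, -1.9, 5.2]
grasp_force: 42.3
```

```bash
python3 -m jog '[{"ax":0,"ay":0,"az":0,"tx":0,"ty":0,"tz":-8,"grip":52},{"ax":0,"ay":0,"az":0,"tx":0,"ty":0,"tz":-15,"grip":52},{"ax":0,"ay":0,"az":0,"tx":0,"ty":0,"tz":-30,"grip":52},{"ax":0,"ay":0,"az":0,"tx":0,"ty":0,"tz":-35,"grip":52},{"ax":0,"ay":0,"az":0,"tx":0,"ty":0,"tz":-30,"grip":52}]' | grep -E "pos|force"
python3 -m jog '[{"ax":0,"ay":0,"az":7,"tx":0,"ty":0,"tz":0,"grip":52},{"ax":0,"ay":0,"az":7,"tx":0,"ty":0,"tz":0,"grip":52},{"ax":0,"ay":0,"az":7,"tx":0,"ty":0,"tz":0,"grip":52},{"ax":0,"ay":0,"az":7,"tx":0,"ty":0,"tz":0,"grip":52},{"ax":0,"ay":0,"az":7,"tx":0,"ty":0,"tz":0,"grip":52}]' >/dev/null
python3 -m jog '[{"ax":0,"ay":0,"az":7,"tx":0,"ty":0,"tz":0,"grip":52},{"ax":0,"ay":0,"az":7,"tx":0,"ty":0,"tz":0,"grip":52},{"ax":0,"ay":0,"az":7,"tx":0,"ty":0,"tz":0,"grip":52},{"ax":0,"ay":0,"az":7,"tx":0,"ty":0,"tz":0,"grip":52},{"ax":0,"ay":0,"az":7,"tx":0,"ty":0,"tz":0,"grip":52}]' >/dev/null
python3 -m jog '[{"ax":0,"ay":0,"az":7,"tx":0,"ty":0,"tz":0,"grip":52},{"ax":0,"ay":0,"az":6.7,"tx":0,"ty":0,"tz":0,"grip":52},{"ax":0,"ay":0,"az":0,"tx":0,"ty":0,"tz":0,"grip":52},{"ax":0,"ay":0,"az":0,"tx":0,"ty":0,"tz":0,"grip":52}]'
python3 - <<'E'
from h import *
go(556.5,-65.8,155,89.3); I=snap("h6"); t=I["top"]
M=biggest(near(cream,"top",[560,74,75],18)(t),7); ys,xs=np.nonzero(M); print("cream bbox",xs.min(),xs.max(),ys.min(),ys.max(),M.sum())
for z in(48,58): 
    v=proj("top",T([559.5,74,0],z,REEL[0],-.05)); print("pred bbox z",z,v.min(0).round(1),v.max(0).round(1))
h=cv2.cvtColor(t,cv2.COLOR_RGB2HSV); a=proj("top",[559.5,74,75])[0].astype(int)
for r in range(a[1]-12,a[1]+13): print(r,a[0]-13," ".join("%3d"%p for p in h[r,a[0]-13:a[0]+14,2]),"  ","".join("#" if x else "." for x in M[r,a[0]-13:a[0]+14]))
E
```

```text
position: [478.0, 322.0, 121.6]
force: [0.3, 0.8, -1.3]
grasp_force: 43.7
time: 46.7
position: [477.8, 322.3, 119.6]
eef_rot: [3.141, -0.0, 1.564]
force: [0.1, -0.6, -1.6]
gripper_width: 59.1
grasp_force: 43.7
az 0.33 | before turn tx,ty,tz [-387.6   81.2    1.5] | after turn [-387.1   83.4    1.5]
cream bbox 217 235 178 196 276.0
pred bbox z 48 [218.2 177.9] [237.1 197.3]
pred bbox z 58 [217.9 177.3] [237.  196.9]
175 214  99 101  99 101 101 133 176 178 179 176 173 172 175 173 173 174 174 173 175 172 172 173 171 174 174 175 173    ...........................
176 214  98 101  99  99 100 129 177 176 175 175 174 174 176 177 175 174 177 171 176 175 171 177 174 174 176 173 175    ...........................
177 214 100 102  98 100 103 130 177 176 178 173 163 170 183 158 165 162 177 174 175 173 172 173 174 174 175 174 177    ...........................
178 214  99 101 101  97 104 131 179 174 158 190 210 224 228 220 217 201 176 165 173 174 171 172 174 172 176 175 175    ..........#####............
179 214  99  97 101 100 101 134 182 190 216 240 253 253 252 253 253 252 240 205 166 162 175 1
[... 2293 characters left out ...]
2 179 159 145 225 245 241 244 240 234 161 106  85  77  83  97  96  98  96  95  96    .........#########.........
196 214  48  48  52  49  56 106 177 182 176 141 125 128 109 141  90 112 145 109  96  80  98 101  93  92  93  99  97    .............#####.........
197 214  48  52  48  50  59 116 179 183 182 173 154 143 133 149 135 132 135 124 140 138 134 137 137 134 136 132  95    ...........................
198 214  48  53  74  71  83 134 180 181 179 181 184 180 181 180 177 154 156 152 157 153 151 153 152 153 152 142  95    ...........................
199 214  48  61  98 100 101 123 155 153 148 150 153 149 151 151 146  95  93  87  86  87  89  86  86  86  88  83  83    ...........................
```

The numbers show the post tip inside the cream reel's bore, near its centre, so it is on the post. Carrying the green reel to the -y post.

```bash
python3 -m jog '[{"ax":0,"ay":0,"az":0,"tx":-20,"ty":0,"tz":0,"grip":52},{"ax":0,"ay":0,"az":0,"tx":-36,"ty":0,"tz":0,"grip":52},{"ax":0,"ay":0,"az":0,"tx":-38,"ty":0,"tz":0,"grip":52},{"ax":0,"ay":0,"az":0,"tx":-38,"ty":0,"tz":0,"grip":52},{"ax":0,"ay":0,"az":0,"tx":-38,"ty":0,"tz":0,"grip":52}]' >/dev/null
python3 -m jog '[{"ax":0,"ay":0,"az":0,"tx":-38,"ty":0,"tz":0,"grip":52},{"ax":0,"ay":0,"az":0,"tx":-38,"ty":0,"tz":0,"grip":52},{"ax":0,"ay":0,"az":0,"tx":-38,"ty":4,"tz":0,"grip":52},{"ax":0,"ay":0,"az":0,"tx":-37,"ty":10,"tz":0,"grip":52},{"ax":0,"ay":0,"az":0,"tx":-33,"ty":20,"tz":0,"grip":52}]' >/dev/null
python3 -m jog '[{"ax":0,"ay":0,"az":0,"tx":-25,"ty":25,"tz":0,"grip":52},{"ax":0,"ay":0,"az":0,"tx":-8,"ty":19,"tz":0,"grip":52},{"ax":0,"ay":0,"az":0,"tx":0,"ty":5,"tz":0,"grip":52},{"ax":0,"ay":0,"az":0,"tx":0,"ty":0,"tz":0,"grip":52},{"ax":0,"ay":0,"az":0,"tx":0,"ty":0,"tz":0,"grip":52}]' >/dev/null
python3 -m jog '[{"ax":0,"ay":0,"az":0,"tx":0,"ty":0,"tz":0,"grip":52},{"ax":0,"ay":0,"az":0,"tx":0,"ty":0,"tz":0,"grip":52}]'
python3 - <<'E'
from h import *
go(556.5,-65.8,120,89.3)
E
```

```text
time: 48.22
position: [556.0, -64.7, 119.0]
eef_rot: [-3.141, -0.001, 1.562]
force: [0.1, -0.5, -0.8]
gripper_width: 59.3
grasp_force: 43.7
az 0.21 | before turn tx,ty,tz [-1.1  0.6 36.1] | after turn [-1.1  0.6 36.1]
```

```bash
python3 -m jog '[{"ax":0,"ay":0,"az":0,"tx":0,"ty":0.6,"tz":15,"grip":52},{"ax":0,"ay":0,"az":0,"tx":0,"ty":0,"tz":15,"grip":52},{"ax":0,"ay":0,"az":0,"tx":0,"ty":0,"tz":8,"grip":52},{"ax":0,"ay":0,"az":0,"tx":0,"ty":0,"tz":4,"grip":52},{"ax":0,"ay":0,"az":0,"tx":0,"ty":0,"tz":0,"grip":52}]' | grep -E "pos|^force"
python3 -m jog '[{"ax":0,"ay":0,"az":0,"tx":0,"ty":0,"tz":4,"grip":52},{"ax":0,"ay":0,"az":0,"tx":0,"ty":0,"tz":4,"grip":52},{"ax":0,"ay":0,"az":0,"tx":0,"ty":0,"tz":0,"grip":52}]' | grep -E "pos|^force"
python3 -m jog '[{"ax":0,"ay":0,"az":0,"tx":0,"ty":0,"tz":4,"grip":52},{"ax":0,"ay":0,"az":0,"tx":0,"ty":0,"tz":4,"grip":52},{"ax":0,"ay":0,"az":0,"tx":0,"ty":0,"tz":0,"grip":52}]' | grep -E "pos|^force"
```

```text
position: [556.7, -65.4, 76.4]
force: [-0.5, 0.7, -0.1]
position: [557.3, -65.7, 68.7]
force: [-0.3, 0.1, -1.9]
position: [557.0, -65.7, 60.3]
force: [-0.5, -0.7, -1.1]
```

```bash
python3 -m jog '[{"ax":0,"ay":0,"az":0,"tx":0,"ty":0.5,"tz":4,"grip":52},{"ax":0,"ay":0,"az":0,"tx":0,"ty":0,"tz":4,"grip":52},{"ax":0,"ay":0,"az":0,"tx":0,"ty":0.5,"tz":4,"grip":52},{"ax":0,"ay":0,"az":0,"tx":0,"ty":0,"tz":4,"grip":52},{"ax":0,"ay":0,"az":0,"tx":0,"ty":0,"tz":0,"grip":52}]' | grep -E "pos|^force"
python3 -m jog '[{"ax":0,"ay":0,"az":0,"tx":0,"ty":0,"tz":2.5,"grip":52},{"ax":0,"ay":0,"az":0,"tx":0,"ty":0,"tz":2.5,"grip":52},{"ax":0,"ay":0,"az":0,"tx":0,"ty":0,"tz":0,"grip":52}]' | grep -E "pos|^force"
python3 -m jog '[{"ax":0,"ay":0,"az":0,"tx":0,"ty":0,"tz":1,"grip":52},{"ax":0,"ay":0,"az":0,"tx":0,"ty":0,"tz":1,"grip":52},{"ax":0,"ay":0,"az":0,"tx":0,"ty":0,"tz":0,"grip":52}]' | grep -E "pos|^force"
```

```text
position: [557.8, -65.8, 44.0]
force: [-0.3, -0.1, -1.2]
position: [558.2, -65.8, 39.6]
force: [0.6, 0.4, -1.7]
position: [558.3, -65.9, 37.9]
force: [-0.5, -0.4, -1.1]
```

```bash
python3 -m jog '[{"ax":0,"ay":0,"az":0,"tx":0,"ty":0,"tz":1,"grip":52},{"ax":0,"ay":0,"az":0,"tx":0,"ty":0,"tz":1,"grip":52},{"ax":0,"ay":0,"az":0,"tx":0,"ty":0,"tz":0,"grip":52}]' | grep -E "pos|^force"
python3 -m jog '[{"ax":0,"ay":0,"az":0,"tx":0,"ty":0,"tz":0,"grip":66},{"ax":0,"ay":0,"az":0,"tx":0,"ty":0,"tz":0,"grip":75},{"ax":0,"ay":0,"az":0,"tx":0,"ty":0,"tz":0,"grip":78},{"ax":0,"ay":0,"az":0,"tx":0,"ty":0,"tz":0,"grip":78}]' | grep -vE "eef"
python3 -m jog '[{"ax":0,"ay":0,"az":0,"tx":0,"ty":0,"tz":-8,"grip":78},{"ax":0,"ay":0,"az":0,"tx":0,"ty":0,"tz":-15,"grip":78},{"ax":0,"ay":0,"az":0,"tx":0,"ty":0,"tz":-30,"grip":78},{"ax":0,"ay":0,"az":0,"tx":0,"ty":0,"tz":-35,"grip":80},{"ax":0,"ay":0,"az":0,"tx":0,"ty":0,"tz":-25,"grip":85}]' | grep -vE "eef"
python3 -m jog '[{"ax":0,"ay":0,"az":0,"tx":0,"ty":-35,"tz":0,"grip":85},{"ax":0,"ay":0,"az":0,"tx":0,"ty":-35,"tz":0,"grip":85},{"ax":0,"ay":0,"az":0,"tx":-35,"ty":-20,"tz":0,"grip":85},{"ax":0,"ay":0,"az":0,"tx":-38,"ty":0,"tz":0,"grip":85},{"ax":0,"ay":0,"az":0,"tx":-38,"ty":0,"tz":0,"grip":85}]' >/dev/null
python3 -m jog '[{"ax":0,"ay":0,"az":0,"tx":-38,"ty":0,"tz":0,"grip":85},{"ax":0,"ay":0,"az":0,"tx":-38,"ty":0,"tz":0,"grip":85},{"ax":0,"ay":0,"az":0,"tx":0,"ty":0,"tz":0,"grip":85}]' | grep pos
python3 - <<'E'
from h import *
I=snap("h7")
b=I["side"][140:230,220:340,::-1]; t=I["top"][130:220,190:310,::-1]
cv2.imwrite("pics/h7.png",np.vstack([cv2.resize(x,(400,300),interpolation=cv2.INTER_CUBIC) for x in(b,t)]))
print("keeper"); both(I,red,KEEP,[440,102,0],0,close=5)
for k in I:
    M={k:biggest(near(blue,k,[610,2,85],75)(I[k]),11)}; print(k,"hung",[np.round(v,4) for v in fit(M,HOLD,[634,3,-.012],45,-.05)])
    for nm,f,y in(("cream",cream,74),("green",green,-66)):
        M={k:biggest(near(f,k,[560,y,75],18)(I[k]),7)}; print(k,nm,[np.round(v,3) for v in fit(M,REEL,[560,y,0],48,-.05)])
E
```

```text
position: [558.4, -65.9, 35.8]
force: [-0.4, -1.2, -1.1]
time: 50.63
position: [558.8, -65.8, 36.2]
force: [-0.3, -0.1, -0.3]
gripper_width: 78.2
grasp_force: 0.0
time: 51.05
position: [559.0, -66.4, 152.0]
force: [1.4, 0.7, 0.1]
gripper_width: 84.8
grasp_force: 0.0
position: [465.0, -260.4, 150.6]
keeper
['side', 'top'] [439.5 102.6] yaw -0.0091 cost 0.216
['side'] [437.3 103.9] yaw -0.0111 cost 0.1
['top'] [440.8 102.1] yaw -0.0095 cost 0.04
side hung [array([962.3333,  83.    ,  -3.3453]), np.float64(1.0)]
side cream [array([5.50679e+02, 7.98260e+01, 1.30000e-02]), np.float64(0.728)]Traceback (most recent call last):
  File "<stdin>", line 9, in <module>
  File "h.py", line 26, in biggest
    n,l,s,_=cv2.connectedComponentsWithStats(m); return (l==1+np.argmax(s[1:,4])).astype(float)
                                                              ~~~~~~~~~^^^^^^^^^
    return _wrapfunc(a, 'argmax', axis=axis, out=out, **kwds)
    return bound(*args, **kwds)
ValueError: attempt to get argmax of an empty sequence
```

View pics/h7.png

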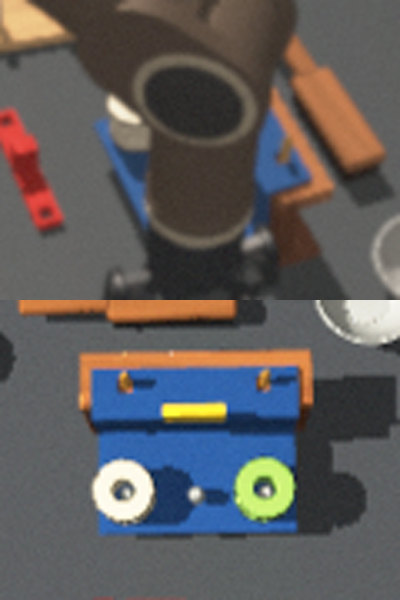

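Top view: both reels sit on the outer posts with the post tips in their bores ((123,490) and (265,490)), and both pins show through the flange ((125,380), (263,380)). Now the keeper, still at (441,102).

```bash
python3 -m jog '[{"ax":0,"ay":0,"az":-7,"tx":0,"ty":0,"tz":0,"grip":85},{"ax":0,"ay":0,"az":-7,"tx":0,"ty":0,"tz":0,"grip":85},{"ax":0,"ay":0,"az":-7,"tx":0,"ty":0,"tz":0,"grip":85},{"ax":0,"ay":0,"az":-7,"tx":0,"ty":0,"tz":0,"grip":85},{"ax":0,"ay":0,"az":-7,"tx":0,"ty":0,"tz":0,"grip":85}]' >/dev/null
python3 -m jog '[{"ax":0,"ay":0,"az":-7,"tx":0,"ty":0,"tz":0,"grip":85},{"ax":0,"ay":0,"az":-7,"tx":0,"ty":0,"tz":0,"grip":85},{"ax":0,"ay":0,"az":-7,"tx":0,"ty":0,"tz":0,"grip":85},{"ax":0,"ay":0,"az":-7,"tx":0,"ty":0,"tz":0,"grip":85},{"ax":0,"ay":0,"az":-7,"tx":0,"ty":0,"tz":0,"grip":85}]' >/dev/null
python3 -m jog '[{"ax":0,"ay":0,"az":-7,"tx":0,"ty":0,"tz":0,"grip":85},{"ax":0,"ay":0,"az":-7,"tx":0,"ty":0,"tz":0,"grip":85},{"ax":0,"ay":0,"az":-6,"tx":2,"ty":30,"tz":0,"grip":85},{"ax":0,"ay":0,"az":0,"tx":2.5,"ty":38,"tz":0,"grip":85},{"ax":0,"ay":0,"az":0,"tx":2.5,"ty":38,"tz":0,"grip":85}]' >/dev/null
python3 -m jog '[{"ax":0,"ay":0,"az":0,"tx":2.5,"ty":38,"tz":0,"grip":85},{"ax":0,"ay":0,"az":0,"tx":2.5,"ty":38,"tz":0,"grip":85},{"ax":0,"ay":0,"az":0,"tx":2.5,"ty":38,"tz":0,"grip":85},{"ax":0,"ay":0,"az":0,"tx":2.5,"ty":38,"tz":0,"grip":85},{"ax":0,"ay":0,"az":0,"tx":2.5,"ty":38,"tz":0,"grip":85}]' >/dev/null
python3 -m jog '[{"ax":0,"ay":0,"az":0,"tx":2,"ty":38,"tz":20,"grip":85},{"ax":0,"ay":0,"az":0,"tx":2,"ty":29,"tz":30,"grip":85},{"ax":0,"ay":0,"az":0,"tx":0,"ty":0,"tz":0,"grip":85},{"ax":0,"ay":0,"az":0,"tx":0,"ty":0,"tz":0,"grip":85}]'
python3 - <<'E'
from h import *
go(440.8,102.5,20,179.5); I=snap()
M={"side":biggest(near(red,"side",[440,102,20])(I["side"]),5)}; print(fit(M,KEEP,[440,102,0],0), M["side"].sum())
E
```

```text
time: 53.82
position: [447.9, 112.7, 98.6]
eef_rot: [-3.141, -0.003, 3.137]
force: [0.1, -0.1, 0.2]
gripper_width: 85.0
grasp_force: 0.0
az 0.26 | before turn tx,ty,tz [  6.7 -10.2 115.8] | after turn [  6.6 -10.2 115.8]
(array([ 4.36946613e+02,  1.03238879e+02, -1.55483438e-02]), np.float64(0.1029919695025207)) 284.0
```

```bash
python3 -m jog '[{"ax":0,"ay":0,"az":0.2,"tx":6.6,"ty":-10.2,"tz":0,"grip":85},{"ax":0,"ay":0,"az":0,"tx":0,"ty":0,"tz":20,"grip":85},{"ax":0,"ay":0,"az":0,"tx":0,"ty":0,"tz":15,"grip":85},{"ax":0,"ay":0,"az":0,"tx":0,"ty":0,"tz":5,"grip":85},{"ax":0,"ay":0,"az":0,"tx":0,"ty":0,"tz":0,"grip":85}]' | grep -E "pos|^force"
python3 -m jog '[{"ax":0,"ay":0,"az":0,"tx":0,"ty":0,"tz":25,"grip":85},{"ax":0,"ay":0,"az":0,"tx":0,"ty":0,"tz":25,"grip":85},{"ax":0,"ay":0,"az":0,"tx":0,"ty":0,"tz":15,"grip":85},{"ax":0,"ay":0,"az":0,"tx":0,"ty":0,"tz":7,"grip":85},{"ax":0,"ay":0,"az":0,"tx":0,"ty":0,"tz":0,"grip":85}]' | grep -E "pos|^force"
python3 -m jog '[{"ax":0,"ay":0,"az":0,"tx":0,"ty":0,"tz":0,"grip":40},{"ax":0,"ay":0,"az":0,"tx":0,"ty":0,"tz":0,"grip":30},{"ax":0,"ay":0,"az":0,"tx":0,"ty":0,"tz":0,"grip":30},{"ax":0,"ay":0,"az":0,"tx":0,"ty":0,"tz":0,"grip":30},{"ax":0,"ay":0,"az":0,"tx":0,"ty":0,"tz":0,"grip":30}]' 40
python3 -c "
from h import *
go(440.8,102.5,20,179.5)"
```

```text
position: [442.6, 98.3, 59.5]
force: [-0.7, -0.1, 0.5]
position: [442.9, 99.3, -12.7]
force: [-0.3, -0.2, 0.3]
time: 55.17
position: [443.7, 100.1, -11.7]
eef_rot: [3.141, 0.001, 3.128]
force: [0.4, -0.7, -0.1]
gripper_width: 30.0
grasp_force: 0.0
az -0.3 | before turn tx,ty,tz [3.  2.3 5.4] | after turn [2.9 2.3 5.4]
```

```bash
python3 -m jog '[{"ax":0,"ay":0,"az":-0.3,"tx":2.9,"ty":2.3,"tz":2,"grip":30},{"ax":0,"ay":0,"az":0,"tx":0,"ty":0,"tz":3,"grip":30},{"ax":0,"ay":0,"az":0,"tx":0,"ty":0,"tz":0,"grip":15},{"ax":0,"ay":0,"az":0,"tx":0,"ty":0,"tz":0,"grip":15},{"ax":0,"ay":0,"az":0,"tx":0,"ty":0,"tz":0,"grip":15}]' 40
python3 -m jog '[{"ax":0,"ay":0,"az":0,"tx":0,"ty":0,"tz":0,"grip":15},{"ax":0,"ay":0,"az":0,"tx":0,"ty":0,"tz":0,"grip":15},{"ax":0,"ay":0,"az":0,"tx":0,"ty":0,"tz":0,"grip":15}]'
```

```text
time: 55.58
position: [440.2, 102.2, -17.5]
eef_rot: [-3.141, -0.0, 3.133]
force: [0.6, 0.3, -0.4]
gripper_width: 21.4
grasp_force: 39.7
time: 55.83
position: [440.4, 102.3, -17.4]
eef_rot: [-3.142, -0.0, 3.133]
force: [-0.3, -0.8, -1.4]
gripper_width: 21.3
grasp_force: 39.7
```

```bash
python3 -m jog '[{"ax":0,"ay":0,"az":0,"tx":0,"ty":0,"tz":-20,"grip":15},{"ax":0,"ay":0,"az":0,"tx":0,"ty":0,"tz":-40,"grip":15},{"ax":0,"ay":0,"az":0,"tx":0,"ty":0,"tz":-40,"grip":15},{"ax":0,"ay":0,"az":0,"tx":0,"ty":0,"tz":-40,"grip":15},{"ax":0,"ay":0,"az":0,"tx":0,"ty":0,"tz":-35,"grip":15}]' | grep -E "pos|force"
python3 -m jog '[{"ax":0,"ay":0,"az":0,"tx":-20,"ty":-9,"tz":-8,"grip":15},{"ax":0,"ay":0,"az":0,"tx":-30,"ty":-14,"tz":0,"grip":15},{"ax":0,"ay":0,"az":0,"tx":-34,"ty":-15,"tz":0,"grip":15},{"ax":0,"ay":0,"az":0,"tx":-34,"ty":-15,"tz":0,"grip":15},{"ax":0,"ay":0,"az":0,"tx":-34,"ty":-15,"tz":0,"grip":15}]' | grep -E "pos|force"
python3 -m jog '[{"ax":0,"ay":0,"az":0,"tx":-34,"ty":-15,"tz":0,"grip":15},{"ax":0,"ay":0,"az":0,"tx":-22,"ty":-11,"tz":0,"grip":15},{"ax":0,"ay":0,"az":0,"tx":-10,"ty":-5,"tz":0,"grip":15},{"ax":0,"ay":0,"az":0,"tx":0,"ty":0,"tz":0,"grip":15},{"ax":0,"ay":0,"az":0,"tx":0,"ty":0,"tz":0,"grip":15}]' | grep -E "pos|force"
python3 -m jog '[{"ax":0,"ay":0,"az":0,"tx":0,"ty":0,"tz":0,"grip":15},{"ax":0,"ay":0,"az":0,"tx":0,"ty":0,"tz":0,"grip":15}]'
python3 - <<'E'
from h import *
go(659.6,2.7,178,179.5)
E
```

```text
position: [440.3, 102.1, 160.2]
force: [1.0, 1.5, -1.6]
grasp_force: 39.7
position: [593.1, 32.3, 165.8]
force: [1.2, 0.3, -0.2]
grasp_force: 39.9
position: [657.1, 1.0, 164.7]
force: [0.6, 1.1, -0.8]
grasp_force: 39.9
time: 57.25
position: [656.7, 2.3, 165.7]
eef_rot: [3.141, -0.001, 3.134]
force: [-0.7, -0.3, -1.4]
gripper_width: 21.4
grasp_force: 39.9
az 0.06 | before turn tx,ty,tz [-3.   0.4 24.8] | after turn [-3.   0.4 24.8]
```

```bash
python3 -m jog '[{"ax":0,"ay":0,"az":0,"tx":-3,"ty":0.4,"tz":10,"grip":15},{"ax":0,"ay":0,"az":0,"tx":0,"ty":0,"tz":8,"grip":15},{"ax":0,"ay":0,"az":0,"tx":0,"ty":0,"tz":5,"grip":15},{"ax":0,"ay":0,"az":0,"tx":0,"ty":0,"tz":0,"grip":15},{"ax":0,"ay":0,"az":0,"tx":0,"ty":0,"tz":0,"grip":15}]' | grep -E "pos|force"
python3 -c "
from h import *
go(659.6,2.7,170,179.5)"
```

```text
position: [660.0, 1.9, 141.9]
force: [0.2, 0.3, -1.1]
grasp_force: 39.9
az 0.0 | before turn tx,ty,tz [0.4 0.8 9. ] | after turn [0.4 0.8 9. ]
```

```bash
python3 -m jog '[{"ax":0,"ay":0,"az":0,"tx":0.3,"ty":0.7,"tz":3,"grip":15},{"ax":0,"ay":0,"az":0,"tx":0,"ty":0,"tz":3,"grip":15},{"ax":0,"ay":0,"az":0,"tx":0,"ty":0,"tz":0,"grip":15},{"ax":0,"ay":0,"az":0,"tx":0,"ty":0,"tz":0,"grip":15}]' | grep -E "pos|^force"
python3 -m jog '[{"ax":0,"ay":0,"az":0,"tx":0,"ty":0,"tz":2,"grip":15},{"ax":0,"ay":0,"az":0,"tx":0,"ty":0,"tz":2,"grip":15},{"ax":0,"ay":0,"az":0,"tx":0,"ty":0,"tz":0,"grip":15}]' | grep -E "pos|^force"
```

```text
position: [660.1, 2.5, 136.5]
force: [0.1, 0.2, -1.5]
position: [660.0, 2.5, 132.3]
force: [-0.2, 0.9, 0.2]
```

```bash
python3 -m jog '[{"ax":0,"ay":0,"az":0,"tx":0.3,"ty":0,"tz":2,"grip":15},{"ax":0,"ay":0,"az":0,"tx":0,"ty":0,"tz":2,"grip":15},{"ax":0,"ay":0,"az":0,"tx":0,"ty":0,"tz":0,"grip":15}]' | grep -E "pos|^force"
python3 -m jog '[{"ax":0,"ay":0,"az":0,"tx":0,"ty":0,"tz":2,"grip":15},{"ax":0,"ay":0,"az":0,"tx":0,"ty":0,"tz":2,"grip":15},{"ax":0,"ay":0,"az":0,"tx":0,"ty":0,"tz":0,"grip":15}]' | grep -E "pos|^force"
```

```text
position: [659.6, 2.5, 128.1]
force: [-0.6, -0.4, -1.1]
position: [659.7, 2.5, 124.2]
force: [0.2, -0.2, -1.1]
```

```bash
python3 -m jog '[{"ax":0,"ay":0,"az":0,"tx":0,"ty":0,"tz":3,"grip":15},{"ax":0,"ay":0,"az":0,"tx":0,"ty":0,"tz":3,"grip":15},{"ax":0,"ay":0,"az":0,"tx":0,"ty":0,"tz":0,"grip":15}]' | grep -E "pos|^force"
python3 -m jog '[{"ax":0,"ay":0,"az":0,"tx":0,"ty":0,"tz":3,"grip":15},{"ax":0,"ay":0,"az":0,"tx":0,"ty":0,"tz":3,"grip":15},{"ax":0,"ay":0,"az":0,"tx":0,"ty":0,"tz":0,"grip":15}]' | grep -E "pos|^force"
```

```text
position: [659.5, 2.5, 117.9]
force: [-0.1, -0.0, -1.5]
position: [659.5, 2.5, 111.9]
force: [-0.6, -0.4, -1.0]
```

Sliding freely down the pins: the underside is at about 129 and should end near 121–122.

```bash
python3 -m jog '[{"ax":0,"ay":0,"az":0,"tx":0,"ty":0,"tz":2,"grip":15},{"ax":0,"ay":0,"az":0,"tx":0,"ty":0,"tz":2,"grip":15},{"ax":0,"ay":0,"az":0,"tx":0,"ty":0,"tz":0,"grip":15}]' | grep -E "pos|^force"
python3 -m jog '[{"ax":0,"ay":0,"az":0,"tx":0,"ty":0,"tz":1,"grip":15},{"ax":0,"ay":0,"az":0,"tx":0,"ty":0,"tz":1,"grip":15},{"ax":0,"ay":0,"az":0,"tx":0,"ty":0,"tz":0,"grip":15}]' | grep -E "pos|^force"
```

```text
position: [659.7, 2.5, 108.2]
force: [-1.0, -1.0, -0.7]
position: [659.8, 2.4, 106.5]
force: [0.1, 1.1, -1.3]
```

```bash
python3 -m jog '[{"ax":0,"ay":0,"az":0,"tx":0,"ty":0,"tz":1,"grip":15},{"ax":0,"ay":0,"az":0,"tx":0,"ty":0,"tz":0.7,"grip":15},{"ax":0,"ay":0,"az":0,"tx":0,"ty":0,"tz":0,"grip":15}]' | grep -E "pos|^force"
python3 -m jog '[{"ax":0,"ay":0,"az":0,"tx":0,"ty":0,"tz":0,"grip":30},{"ax":0,"ay":0,"az":0,"tx":0,"ty":0,"tz":0,"grip":50},{"ax":0,"ay":0,"az":0,"tx":0,"ty":0,"tz":0,"grip":60},{"ax":0,"ay":0,"az":0,"tx":0,"ty":0,"tz":0,"grip":60},{"ax":0,"ay":0,"az":0,"tx":0,"ty":0,"tz":0,"grip":60}]'
python3 -m jog '[{"ax":0,"ay":0,"az":0,"tx":0,"ty":0,"tz":-8,"grip":60},{"ax":0,"ay":0,"az":0,"tx":0,"ty":0,"tz":-20,"grip":60},{"ax":0,"ay":0,"az":0,"tx":0,"ty":0,"tz":-35,"grip":60},{"ax":0,"ay":0,"az":0,"tx":0,"ty":0,"tz":-35,"grip":60},{"ax":0,"ay":0,"az":0,"tx":20,"ty":10,"tz":-20,"grip":60}]'|grep pos
python3 -m jog '[{"ax":0,"ay":0,"az":0,"tx":20,"ty":33,"tz":0,"grip":60},{"ax":0,"ay":0,"az":0,"tx":20,"ty":33,"tz":0,"grip":60},{"ax":0,"ay":0,"az":0,"tx":20,"ty":33,"tz":0,"grip":60},{"ax":0,"ay":0,"az":0,"tx":20,"ty":33,"tz":0,"grip":60},{"ax":0,"ay":0,"az":0,"tx":20,"ty":33,"tz":0,"grip":60}]' >/dev/null
python3 -m jog '[{"ax":0,"ay":0,"az":0,"tx":20,"ty":33,"tz":0,"grip":60},{"ax":0,"ay":0,"az":0,"tx":20,"ty":33,"tz":0,"grip":60},{"ax":0,"ay":0,"az":0,"tx":20,"ty":33,"tz":0,"grip":60},{"ax":0,"ay":0,"az":0,"tx":0,"ty":0,"tz":0,"grip":60},{"ax":0,"ay":0,"az":0,"tx":0,"ty":0,"tz":0,"grip":60}]'|grep -E "pos|time"
python3 - <<'E'
from h import *
I=snap("fin")
b=I["side"][130:230,220:350,::-1]; t=I["top"][130:220,190:310,::-1]
cv2.imwrite("pics/fin.png",np.vstack([cv2.resize(x,(400,300),interpolation=cv2.INTER_CUBIC) for x in(b,t)]))
both(I,red,KEEP,[660,2.5,-.012],121,close=5)
E
```

```text
position: [660.0, 2.5, 105.1]
force: [-0.0, -0.4, -0.1]
time: 60.42
position: [660.0, 2.5, 105.0]
eef_rot: [3.142, 0.0, 3.133]
force: [0.9, 1.0, -1.0]
gripper_width: 60.1
grasp_force: 0.0
position: [643.3, 10.2, 227.3]
time: 61.67
position: [480.9, 280.6, 223.7]
['side', 'top'] [660.7   2.1] yaw -0.0033 cost 0.262
['side'] [658.9   4.9] yaw -0.0186 cost 0.13
['top'] [661.9   1.6] yaw -0.0082 cost 0.066
```

View pics/fin.png

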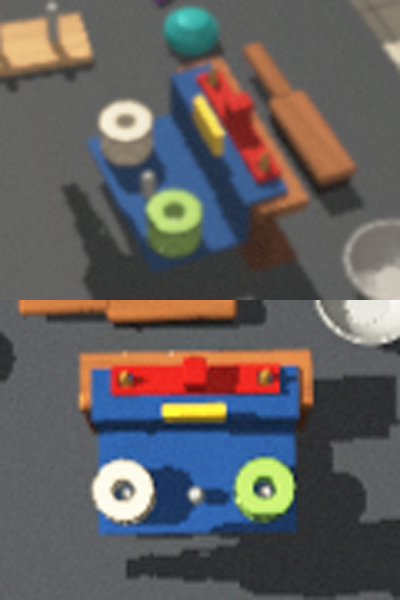

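The final view shows the keeper flat over both pins ((127,378), (265,376) in the top crop) on the flange, both reels on posts, the gripper clear and the bystanders in place.

```bash
python3 -m jog '[{"ax":0,"ay":0,"az":0,"tx":0,"ty":0,"tz":0,"grip":60},{"ax":0,"ay":0,"az":0,"tx":0,"ty":0,"tz":0,"grip":60},{"ax":0,"ay":0,"az":0,"tx":0,"ty":0,"tz":0,"grip":60}]' | grep time; python3 -c "
from cell import order
print(order.sign_off())"
```

```text
time: 62.02
the job is handed in; nothing more can be done
None
```

I handed the job in at 62 s: the holder hangs on both pins, the green and cream reels are on its outer posts (the brown reel was absent), and the red keeper lies flat on the flange. The last pictures show all of this, but sign-off gave no verdict.

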